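Set out the stone boxes and lock up the stock case

ROBOT

A 6-joint arm with a two-finger parallel gripper is mounted at the origin on the work surface. World frame = base frame: x ahead of the robot, y to its left, z up, the work surface at z = 0. Lengths are in m, angles in rad, forces in N, time in s.
With the tool pointing down it reaches from about 0.3 to 0.775 m from the base axis. Payload 14.6 kg.
Tool frame: the origin (TCP) lies at the very end of the fingers, on their centre line; the grasp point (between the pads) lies 19 mm behind it (env.hold_point_z is the distance from the TCP to the grasp point, in m); z points along the fingers, y is the line along which they close (so a half turn about z gives the same grasp; the last joint's range is limited). The gripper opens to 94 mm and grips with 3 to 60 N. Pads are 16 mm wide; open, the fingers measure 119 mm over their backs; the gripper's body (75 mm by 177 mm) begins 78 mm behind the grasp point.
Start: joints at [-1.371, 0.3, 1.521, -0, 1.321, -0.067], TCP at [0.145, -0.531, 0.173] pointing down, gripper open.
Joint ranges: [-3.03, 3.03], [-0.79, 2.21], [0.23, 2.52], [-1.04, 4.18], [0, 3.07], [-2.55, 2.55]. Speed limits (rad/s): [2.22, 2.22, 2.57, 3.14, 3.14, 3.14].

INTERFACE

Orientations are given as [roll, pitch, yaw] about the fixed x, y, z axes, in that order (R = Rz(yaw) Ry(pitch) Rx(roll)).
In Python, from plant import env, get_image gives the robot as it stands.
- The arm moves only by the tool apply_moves, never from a script. Its argument "deltas" is a list of rows, each a list of 2 entries, a list of its own where there are three numbers: the shift along the tool's x, y, z in cm, then the turn, a rotation vector about the tool's x, y, z in degrees. A call has 1 to 10 rows; each row is the pose to reach, as a shift and turn from the pose commanded when the call began, along the tool's axes at that moment; what a row does not reach only later rows make up. A row lasts 1/12 s, in which the tool goes at most 41.7 mm and 7.16 degrees, less where a joint would pass 70% of its speed; a pose out of reach is approached as far as the arm can. A call with a gripper value outside its range is refused whole. "fingers" is the opening, from 0 (shut) to 1 (fully open), set as the call begins (left out, the last holds). The fingers move at their own pace and stop on an object; "grip_force" is the grip in N (left out, the last holds). Time passes only in rows, so rows that repeat a pose let the fingers close. It gives the time, the measured TCP pose, the force, the opening and the grip force at its end, in the units of the state.
- env.state(): the state, without advancing time (a new reading comes with each control period).
- get_image(name): name is "scene" or "top" or "wrist"; returns a dict with "pixels" (384x512x3 uint8, red, green, blue), "fx", "fy", "cx", "cy" (pixels), "D" ([k1, k2, p1, p2, k3] as OpenCV has them; the pictures are not rectified), "eye" and "rotation" of the camera in the world. Camera axes: x right, y down, z forward; pixel columns grow to the right and rows downward; lengths in m; the calibration is good to about 2 mm. A picture is of the moment at which its call begins. There is no depth.
- env.hand_in(): hands the job in; it is judged then, once.
The state is a dict: "t": time; "q": joint angles; "joint_vel": joint speeds; "joint_efforts": joint torques, N m; "position": TCP position; "eef_rot": TCP orientation; "contact_force": force on the tool from outside, world axes, zero at the start; "ft_torque": the same for the moment, N m; "opening": finger opening in m; "gripper_force": force on a finger pad.
Only numpy, scipy, OpenCV 4.12 (cv2) and the standard library are available. Lean on these libraries where they do the work, as an engineer would, in place of code of your own. Each camera call takes 0.05 s, during which the arm holds its last target. There are 200 camera calls.

TASK

Swing the brass hasp off its catch and only then open the lid of the green stock case by its brass tab. Take out every flat stone box in it and stand each one upright on one of its thin edges on the white viewing plinth, standing by itself. Then shut the lid fully and swing the hasp back down fully over the catch, leaving the loupe and the jar where they are.

Things in the scene. Friction and masses are not known exactly. Their poses are not given: they have to be found in the camera images.
- case: green stock case, fixed, on the left; base 130 (x) x 330 (y) x 60 mm high, its top a flush foam bed on which the stone boxes lie about 105 mm apart along y; 90.5 mm high with the lid shut. Origin at the centre of its underside; own x points from its front (hasp side, facing the middle of the table) to its back. The catch is a brass staple on its front face at y 0, z 50 mm
- lid (a joint): lid of the case, a hollow shell 130 x 330 x 30 mm (6 mm walls), hinge along the case's y at its back upper edge; 0 shut, grows as it opens upward, stop at 1.75 rad; a stiff hinge: stays where it is left; about 2 to 4 N at the tab moves it
- lid_hinge (a point): point on the lid's hinge line, case frame (65, 0, 60.5) mm; the lid turns about the case's y
- lid_tab (a point): grip point on the lid's brass pull tab, a flat tongue that sticks out 36 mm from the lid's front face (16 mm wide in y, 8 mm thick); the point lies 26 mm out from the face, 85 mm to the case's +y of the middle, 72.5 mm above the table when shut. Turns with the lid
- hasp (a joint): brass hasp hinged on the lid's front face, hinge along the case's y; 0 hangs down over the catch, grows as it swings out and up, 1.57 sticks straight out from the front, stop at 2.1 rad; stiff, stays where it is left
- hasp_hinge (a point): middle of the hasp's hinge line, on the lid; case frame (-71, 0, 82.5) mm with the lid shut
- hasp_tab (a point): grip point on the hasp's pull tongue, which sticks out 34 mm from the strap's lower end (14 mm wide in y, 8 mm thick; strap 26 mm wide, 45 mm long, 4 mm thick, slotted for the catch); the point lies 24 mm out from the strap's plane, 41 mm from the hinge along the strap, 41.5 mm above the table when down. Turns with the hasp
- plinth: white viewing plinth, fixed, on the right, 180 (x) x 300 (y) x 20 mm high, dark pad on top; origin at the centre of its underside; takes three boxes side by side along y
- blue_box: black flat stone box with blue stones, 70 x 50 x 20 mm (own x, y, z), a gem picture window on both flat faces, 70 g; origin at its centre; lies flat (z up) in the shut case at the start, 70 mm side running front to back. May be absent.
- amber_box: black flat stone box with amber stones, 70 x 50 x 20 mm (own x, y, z), a gem picture window on both flat faces, 70 g; origin at its centre; lies flat (z up) in the shut case at the start, 70 mm side running front to back. May be absent.
- red_box: black flat stone box with red stones, 70 x 50 x 20 mm (own x, y, z), a gem picture window on both flat faces, 70 g; origin at its centre; lies flat (z up) in the shut case at the start, 70 mm side running front to back. May be absent.
- loupe: bystander: black loupe, a cylinder 34 mm across, 26 mm high; origin at its underside
- jar: bystander: small jar with a white cap, 48 mm across, 45 mm high; origin at its underside

How it is judged:
By the outcome, as a careful person would: the job done as asked, in the order asked, and still so for the second after the job is handed in, with the robot touching nothing.
Of blue_box, amber_box, red_box only 2 to 3 are there at a start; the rules pass over those that are not, and their reading is None.
At some moment in a run one of blue_box, amber_box, red_box may be knocked a few centimetres aside while the robot is not near it.
Once in a run the grip may slacken for a moment while it holds something.
It also fails if it takes over 210 s, if anything falls off the work surface, if the arm or the gripper's body presses on something with over 40 N, if the wrist force passes 120 N, or if a joint passes its speed limit or range.

## Working session

There is one attempt and no reset: what is moved stays moved. The work goes in short steps, Python scripts to look and compute and a tool call to move; the robot and the scene stay as the last step left them, time stands still between calls to the robot, and variables do not carry over. Pictures are saved under pics/ and viewed, at most 14 in all, crops included, and the job is handed in when it is done.

Besides the shell and the picture viewer there is one more tool, called after "Emit:" in YAML: its name, and indented under it one key for each argument. apply_moves: Moves the arm, as the interface text tells. Its arguments: {"type":"object","properties":{"deltas":{"type":"array"},"fingers":{"type":"number"},"grip_force":{"type":"number"}},"required":["deltas"]}

```bash
ls; mkdir -p pics; python3 - <<'E'
from plant import env,get_image
import cv2,numpy as np
s=env.state();print({k:np.round(v,3).tolist() for k,v in s.items()},env.hold_point_z)
a=[]
for n in("scene","top"):
    d=get_image(n);cv2.imwrite(f"pics/{n}0.png",d["pixels"][:,:,::-1]);print(n,d["fx"],d["fy"],d["cx"],d["cy"],d["D"],np.round(d["eye"],3),np.round(d["rotation"],3).tolist())
E
```

```text
pics
{'t': 0.0, 'q': [-1.371, 0.3, 1.522, -0.0, 1.321, -0.067], 'joint_vel': [0.002, -0.003, -0.001, 0.0, -0.001, -0.0], 'joint_efforts': [-0.002, -53.181, -35.273, 0.071, 0.024, -0.0], 'position': [0.145, -0.53, 0.172], 'eef_rot': [-3.14, -0.0, 0.267], 'contact_force': [0.328, 0.077, -1.156], 'ft_torque': [0.043, -0.02, 0.027], 'gripper_force': 0.0, 'opening': 0.094} 0.0188
scene 347.3129101269035 347.3129101269035 250.61573558105044 194.29512313053507 [-0.0494675  0.         0.         0.         0.       ] [0.837 0.37  0.66 ] [-2.52, 0.013, 2.384]
top 438.88506056821745 438.88506056821745 249.24519417762139 189.1607124734936 [-0.09364463  0.          0.          0.          0.        ] [0.454 0.046 0.937] [-3.031, 0.004, -1.59]
```

View pics/top0.png

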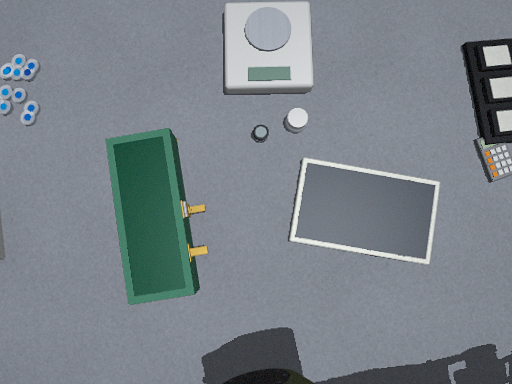

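View pics/scene0.png

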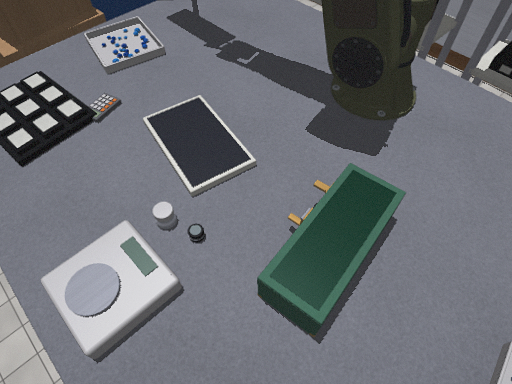

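The top view shows the case at left (lid panel corners near (110,148), (168,138), (190,290), (132,302)). The hasp tongue is near (197,209) and the lid tab near (198,251). The plinth is at (303,160)–(440,183)–(428,262)–(291,240), the loupe at (260,133) and the jar at (297,120).

```bash
cat > h.py <<'E'
import numpy as np,cv2
from scipy.spatial.transform import Rotation as Ro
from plant import env,get_image
def img(n,save=None):
    d=get_image(n);d["K"]=np.array([[d["fx"],0,d["cx"]],[0,d["fy"],d["cy"]],[0,0,1.]])
    r=np.array(d["rotation"]);d["R"]=r if r.shape==(3,3) else Ro.from_euler("xyz",r).as_matrix()
    d["bgr"]=np.ascontiguousarray(d["pixels"][:,:,::-1]);d["hsv"]=cv2.cvtColor(d["bgr"],cv2.COLOR_BGR2HSV)
    if save: cv2.imwrite(f"pics/{save}.png",d["bgr"])
    return d
def rays(d,px):
    u=cv2.undistortPoints(np.array(px,float).reshape(-1,1,2),d["K"],np.array(d["D"],float)).reshape(-1,2)
    return np.c_[u,np.ones(len(u))]@d["R"].T
def onz(d,px,z):
    r=rays(d,px);e=np.array(d["eye"]);return e+r*((z-e[2])/r[:,2])[:,None]
def proj(d,P):
    rv=cv2.Rodrigues(d["R"].T)[0];return cv2.projectPoints(np.array(P,float).reshape(-1,1,3),rv,-d["R"].T@np.array(d["eye"]),d["K"],np.array(d["D"],float))[0].reshape(-1,2)
def blobs(m,amin=20):
    c,_=cv2.findContours(m.astype(np.uint8),cv2.RETR_EXTERNAL,cv2.CHAIN_APPROX_NONE)
    return sorted([x for x in c if cv2.contourArea(x)>=amin],key=cv2.contourArea,reverse=True)
def case2w(C,p): # C=(x,y,yaw), p case frame m
    c,s=np.cos(C[2]),np.sin(C[2]);p=np.atleast_2d(p);return np.c_[C[0]+c*p[:,0]-s*p[:,1],C[1]+s*p[:,0]+c*p[:,1],p[:,2]]
E
python3 - <<'E'
from h import *
np.set_printoptions(precision=4,suppress=True)
for n in("top","scene"):
    d=img(n);H=d["hsv"]
    g=(H[...,0]>65)&(H[...,0]<95)&(H[...,1]>90)
    print(n,"V",np.percentile(H[...,2][g],[5,25,50,75,95]))
    dark=g&(H[...,2]<np.percentile(H[...,2][g],50)+12)
    for m,z,l in((g,.0905,"green"),(dark,.0905,"dark")):
        b=blobs(m,500)[0];P=onz(d,b,z)[:,:2].astype(np.float32);r=cv2.minAreaRect(P);print(l,cv2.contourArea(b),r)
    br=(H[...,0]>12)&(H[...,0]<28)&(H[...,1]>130)&(H[...,2]>110)
    for b in blobs(br,20)[:4]:
        r=cv2.minAreaRect(b);print("brass",r,cv2.contourArea(b),onz(d,[r[0]],.0725)[0,:2],onz(d,[r[0]],.0415)[0,:2])
    w=(H[...,1]<40)&(H[...,2]>170)
    for b in blobs(w,150)[:6]:
        P=onz(d,b,.02)[:,:2].astype(np.float32);print("white",cv2.contourArea(b),cv2.minAreaRect(P))
E
```

```text
top V [ 67.  86.  92. 121. 132.]
green 11425.0 ((0.504174530506134, 0.23865607380867004), (0.32798051834106445, 0.13987571001052856), 8.584356307983398)
dark 7590.5 ((0.503214418888092, 0.24471531808376312), (0.30081769824028015, 0.10117832571268082), 8.569863319396973)
brass ((197.7567596435547, 251.04055786132812), (17.09749412536621, 18.57708740234375), 80.53767395019531) 123.0 [0.431  0.1507] [0.4301 0.1544]
brass ((195.5, 209.5), (17.0, 11.0), 0.0) 90.0 [0.5126 0.1545] [0.5146 0.1584]
white 11574.0 ((0.5072699785232544, -0.19731581211090088), (0.29811424016952515, 0.1795639842748642), 78.94700622558594)
white 7075.5 ((0.8801704049110413, -0.00017311424016952515), (0.19033695757389069, 0.19990266859531403), 89.87670135498047)
white 416.0 ((0.8517180681228638, -0.5194826722145081), (0.044944584369659424, 0.06010861322283745), 6.0964484214782715)
white 348.5 ((0.7762676477432251, -0.5239386558532715), (0.04512330889701843, 0.052566371858119965), 4.915061950683594)
white 286.5 ((0.7107946872711182, -0.059088315814733505), (0.04113920405507088, 0.039863232523202896), 89.002197265625)
[... 712 characters left out ...]
322449, -0.01473671942949295), (0.20113573968410492, 0.1904376894235611), 0.03998104855418205)
white 5613.0 ((0.5065107941627502, -0.19899716973304749), (0.2987098693847656, 0.17797769606113434), 78.92454528808594)
white 1290.0 ((0.40293702483177185, -0.7554156184196472), (0.24416318535804749, 0.19134795665740967), 78.28346252441406)
white 1018.0 ((1.067389965057373, -0.012592170387506485), (0.0616089329123497, 0.06156979128718376), 0.38571763038635254)
white 601.0 ((1.0610665082931519, 0.052078232169151306), (0.04895220696926117, 0.0599091537296772), 0.010778317227959633)
white 448.0 ((1.0573478937149048, -0.07798720896244049), (0.060641441494226456, 0.04023372009396553), 89.76251220703125)
```

```bash
cat >> h.py <<'E'
np.set_printoptions(precision=4,suppress=True)
C=(.5025,.2438,np.radians(98.55)); CX=np.array([np.cos(C[2]),np.sin(C[2]),0]); CY=np.array([-CX[1],CX[0],0]); Z=np.array([0,0,1.])
PL=np.array([.507,-.198,.02]); PY=np.array([np.cos(np.radians(78.95)),np.sin(np.radians(78.95)),0]); PX=np.array([PY[1],-PY[0],0])
def tool(xh,tilt=0): # tool-down with tool x along horizontal xh, then tilted about tool y (deg; + tips tool z toward xh)
    x=xh/np.linalg.norm(xh);R=np.c_[x,np.cross(-Z,x),-Z];return R@Ro.from_euler("y",tilt,degrees=True).as_matrix()
def cur(): 
    s=env.state();return np.array(s["position"]),Ro.from_euler("xyz",s["eef_rot"]).as_matrix()
def go(p,R,frm=None,label=""):
    P,Q=frm if frm is not None else cur()
    print(label,"shift cm",np.round(Q.T@(np.array(p)-P)*100,2),"turn deg",np.round(Ro.from_matrix(Q.T@R).as_rotvec(degrees=True),1));return np.array(p),R
E
python3 - <<'E'
from h import *
R=tool(CX);t=case2w(C,[-.095,0,.0415])[0];print(t)
go(t+[0,0,.08],R)
E
```

```text
[0.5166 0.1499 0.0415]
 shift cm [ 53.79 -55.81   5.14] turn deg [ -0.   -0.  -83.3]
```

Emit:
apply_moves:
  deltas:
    - [[53.8,-55.8,0],[0,0,-83.3]]
    - [[53.8,-55.8,0],[0,0,-83.3]]
    - [[53.8,-55.8,0],[0,0,-83.3]]
    - [[53.8,-55.8,0],[0,0,-83.3]]
    - [[53.8,-55.8,0],[0,0,-83.3]]
    - [[53.8,-55.8,0],[0,0,-83.3]]
    - [[53.8,-55.8,0],[0,0,-83.3]]
    - [[53.8,-55.8,0],[0,0,-83.3]]
    - [[53.8,-55.8,0],[0,0,-83.3]]
    - [[53.8,-55.8,0],[0,0,-83.3]]
  fingers: 0.45

```text
t: 1.03
position: [0.3453, -0.163, 0.173]
eef_rot: [3.141, 0.0, 1.523]
contact_force: [1.1, -0.7, 0.2]
opening: 0.0425
gripper_force: 0.0
```

```bash
python3 - <<'E'
from h import *
R=tool(CX);t=case2w(C,[-.095,0,.0415])[0]
go(t+[0,0,.08],R);print(cur()[0],env.state()['eef_rot'])
E
```

```text
shift cm [32.08 15.61  5.15] turn deg [  0.    0.  -11.3]
[ 0.3453 -0.163   0.173 ] [3.141  0.0003 1.5226]
```

Emit:
apply_moves:
  deltas:
    - [[32.1,15.6,0],[0,0,-11.3]]
    - [[32.1,15.6,0],[0,0,-11.3]]
    - [[32.1,15.6,0],[0,0,-11.3]]
    - [[32.1,15.6,0],[0,0,-11.3]]
    - [[32.1,15.6,0],[0,0,-11.3]]
    - [[32.1,15.6,0],[0,0,-11.3]]
    - [[32.1,15.6,0],[0,0,-11.3]]
    - [[32.1,15.6,0],[0,0,-11.3]]
    - [[32.1,15.6,0],[0,0,-11.3]]
    - [[32.1,15.6,0],[0,0,-11.3]]

```text
t: 1.87
position: [0.5189, 0.1507, 0.172]
eef_rot: [-3.141, -0.0, 1.717]
contact_force: [-0.8, -0.6, -0.6]
opening: 0.0424
gripper_force: 0.0
```

```bash
python3 - <<'E'
from h import *
R=tool(CX);t=case2w(C,[-.096,0,.0415-.0175])[0]
go(t,R);print(cur()[0],env.state()['eef_rot'],env.state()['q'])
d=img("wrist","wr1")
E
```

```text
shift cm [-0.15 -0.22 14.8 ] turn deg [-0.  -0.  -0.2]
[0.5189 0.1507 0.172 ] [-3.1408 -0.0004  1.7174] [0.2146 0.2795 1.5492 0.0005 1.3137 0.0679]
```

View pics/wr1.png

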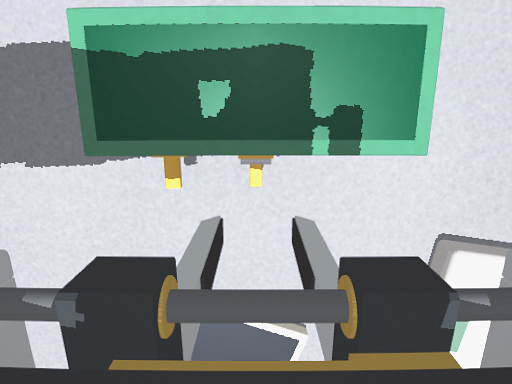

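The wrist view shows the hasp tongue at (256,175), centred between the fingers (about x=257), and the lid tab at (173,175). I'll descend and pinch the hasp.

Emit:
apply_moves:
  deltas:
    - [[-0.15,-0.2,4],[0,0,0]]
    - [[-0.15,-0.2,8],[0,0,0]]
    - [[-0.15,-0.2,11],[0,0,0]]
    - [[-0.15,-0.2,13],[0,0,0]]
    - [[-0.15,-0.2,14.8],[0,0,0]]
    - [[-0.15,-0.2,14.8],[0,0,0]]
    - [[-0.15,-0.2,14.8],[0,0,0]]

```text
t: 2.5
position: [0.5158, 0.1446, 0.0249]
eef_rot: [-3.14, 0.0, 1.713]
contact_force: [0.0, -0.3, 1.1]
opening: 0.0425
gripper_force: 0.0
```

Emit:
apply_moves:
  deltas:
    - [[0,0,0],[0,0,0]]
    - [[0,0,0],[0,0,0]]
    - [[0,0,0],[0,0,0]]
    - [[0,0,0],[0,0,0]]
    - [[0,0,0],[0,0,0]]
    - [[0,0,0],[0,0,0]]
  fingers: 0
  grip_force: 20

```text
t: 3.0
position: [0.5163, 0.1455, 0.0251]
eef_rot: [3.141, -0.0, 1.714]
contact_force: [0.3, -0.3, -0.6]
opening: 0.0058
gripper_force: 0.0
```

```bash
python3 - <<'E'
import numpy as np
for th in np.arange(0,1.9,.2):
    c,s=np.cos(th),np.sin(th);print(round(th,2),np.round([(-2.4*c-4.1*s)+2.4,0,-((-4.1*c+2.4*s)+4.1)],2))
E
```

```text
0.0 [ 0.  0. -0.]
0.2 [-0.77  0.   -0.56]
0.4 [-1.41  0.   -1.26]
0.6 [-1.9   0.   -2.07]
0.8 [-2.21  0.   -2.97]
1.0 [-2.35  0.   -3.9 ]
1.2 [-2.29  0.   -4.85]
1.4 [-2.05  0.   -5.77]
1.6 [-1.63  0.   -6.62]
1.8 [-1.05  0.   -7.37]
```

```bash
python3 - <<'E'
from h import *
s=env.state();print(s['opening'],s['gripper_force'],s['position'])
a=img("scene")["bgr"];w=img("wrist")["bgr"]
c=cv2.resize(a[150:300,230:400],None,fx=2.3,fy=2.3);c2=cv2.resize(w[100:384,130:400],(400,345))
o=np.zeros((345,800,3),np.uint8);o[:,:391]=c;o[:,400:]=c2;cv2.imwrite("pics/b1.png",o)
E
```

```text
0.005806094174699287 0.0 [0.5163 0.1455 0.0251]
```

View pics/b1.png

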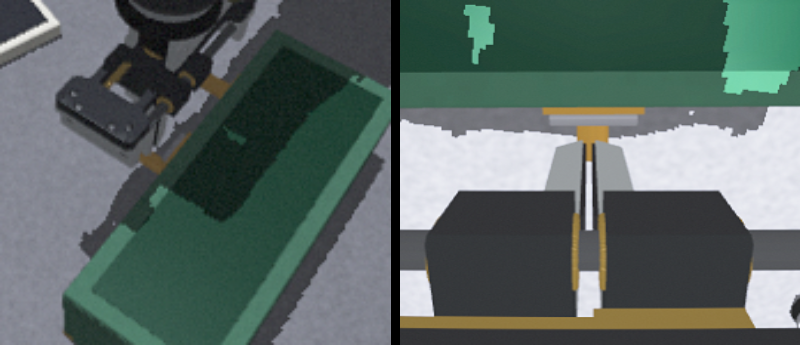

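```bash
python3 - <<'E'
from h import *
d=img("wrist")
print("eye",d["eye"],"fwd",d["R"][:,2])
print("TCP px",proj(d,[cur()[0]]),"hold",proj(d,[cur()[0]+[0,0,.019]]))
for l,p in (("tip",[-.105,0,.0455]),("root",[-.073,0,.0455]),("tipL",[-.105,.007,.0455]),("strapTopL",[-.069,.013,.0825]),("lidtabtip",[-.101,.085,.0765]),("lidtabroot",[-.065,.085,.0765]),("lidtop front L",[-.065,.165,.0905]),("R",[-.065,-.165,.0905])):
    print(l,proj(d,case2w(C,p)))
H=d["hsv"];br=(H[...,0]>12)&(H[...,0]<28)&(H[...,1]>130)&(H[...,2]>90)
for b in blobs(br,20)[:5]:print(cv2.boundingRect(b))
g=(H[...,0]>65)&(H[...,0]<95)&(H[...,1]>90);print(cv2.boundingRect(blobs(g)[0]))
E
```

```text
eye [0.5063 0.2155 0.2372] fwd [ 0.0351 -0.2462 -0.9686]
TCP px [[256.9644 211.0129]] hold [[256.938  220.1379]]
tip [[258.5341 229.0836]]
root [[258.3065 181.8146]]
tipL [[247.9241 229.1369]]
strapTopL [[233.2749 190.6163]]
lidtabtip [[108.0988 243.4435]]
lidtabroot [[ 99.6136 181.2555]]
lidtop front L [[-67.9616 188.5315]]
R [[585.9436 185.013 ]]
(15, 354, 351, 17)
(62, 189, 66, 55)
(227, 189, 68, 5)
(250, 204, 20, 15)
(262, 276, 4, 63)
(0, 0, 512, 189)
```

```bash
python3 - <<'E'
from h import *
d=img("wrist");d["eye"]=np.array([.5089,.2207,.3841])
im=cv2.imread("pics/wr1.png");H=cv2.cvtColor(im,cv2.COLOR_BGR2HSV);br=(H[...,0]>12)&(H[...,0]<32)&(H[...,1]>130)&(H[...,2]>90)
for b in blobs(br,20)[:5]:print(cv2.boundingRect(b))
for l,p in (("tip",[-.105,0,.0455]),("root",[-.073,0,.0455]),("lidtabtip",[-.101,.085,.0765]),("lidtabroot",[-.065,.085,.0765]),("hasp hinge",[-.071,0,.0825])):
    print(l,proj(d,case2w(C,p)))
E
cd pics; python3 - <<'E'
import cv2
im=cv2.imread("pics/wr1.png")[140:200,150:300];cv2.imwrite("pics/wr1c.png",cv2.resize(im,(800,320),interpolation=cv2.INTER_NEAREST))
E
```

```text
(109, 352, 352, 19)
(338, 275, 19, 63)
(158, 275, 20, 63)
(151, 156, 30, 32)
(250, 165, 12, 8)
tip [[255.1039 184.1492]]
root [[254.8922 155.7617]]
lidtabtip [[171.8985 187.8694]]
lidtabroot [[169.2678 152.8267]]
hasp hinge [[254.5947 159.194 ]]
```

View pics/wr1c.png

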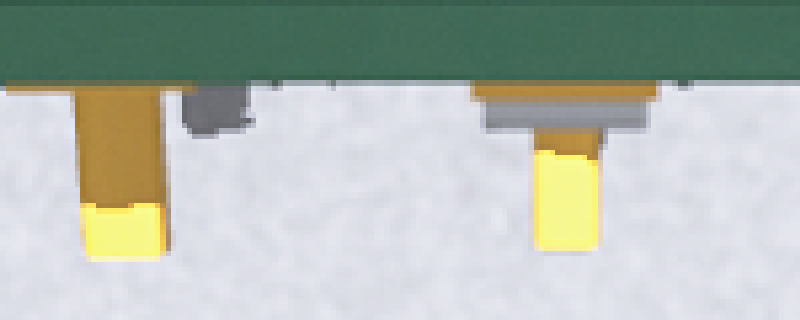

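The crop shows the tongue tip at about (256,186), as predicted, yet the fingers closed past it. They seem to sit just outside the tip, so I'll open, go 10 mm further in and retry.

Emit:
apply_moves:
  deltas:
    - [[0,0,0],[0,0,0]]
    - [[0,0,0],[0,0,0]]
    - [[0,0,0],[0,0,0]]
    - [[0.3,0,0],[0,0,0]]
    - [[0.6,0,0],[0,0,0]]
    - [[0.8,0,0],[0,0,0]]
    - [[1.0,0,0],[0,0,0]]
    - [[1.0,0,0],[0,0,0]]
  fingers: 0.4

```text
t: 3.87
position: [0.5147, 0.1557, 0.0248]
eef_rot: [-3.142, -0.0, 1.714]
contact_force: [-0.6, 0.3, -0.1]
opening: 0.0375
gripper_force: 0.0
```

Emit:
apply_moves:
  deltas:
    - [[0,0,0],[0,0,0]]
    - [[0,0,0],[0,0,0]]
    - [[0,0,0],[0,0,0]]
    - [[0,0,0],[0,0,0]]
    - [[0,0,0],[0,0,0]]
    - [[0,0,0],[0,0,0]]
    - [[0,0,0],[0,0,0]]
  fingers: 0
  grip_force: 20

```text
t: 4.45
position: [0.5148, 0.1553, 0.0249]
eef_rot: [-3.142, 0.0, 1.714]
contact_force: [0.8, -0.3, 0.2]
opening: 0.0003
gripper_force: 0.0
```

```bash
python3 - <<'E'
from h import *
p=cur()[0];v=p-[C[0],C[1],0];print("case frame",v@CX,v@CY,v[2])
w=img("wrist")["bgr"]
cv2.imwrite("pics/b2.png",cv2.resize(w[150:300,160:360],(800,600)))
E
```

```text
case frame -0.08938742128622716 0.0010048782440235347 0.024859744623059905
```

View pics/b2.png

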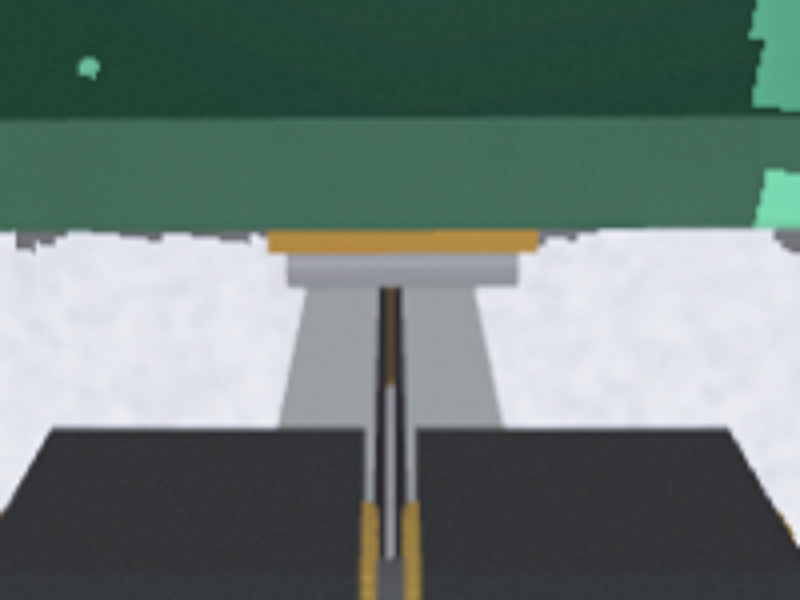

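The view shows the fingers shut, with brass visible through the slit, so the tongue seems to lie below the fingertips. I'll triangulate its height from the first two views.

```bash
python3 - <<'E'
from h import *
t=img("top");s=img("scene");w=img("wrist")
print("fx wrist",w["fx"])
def tri(a,b):
    r1=rays(t,[a])[0];r2=rays(s,[b])[0];e1=np.array(t["eye"]);e2=np.array(s["eye"])
    k=np.linalg.lstsq(np.c_[r1,-r2],e2-e1,rcond=None)[0];p,q=e1+k[0]*r1,e2+k[1]*r2;return p,np.linalg.norm(p-q)
print(tri((197.76,251.04),(321.6,185.34)),tri((195.5,209.5),(294.7,218.4)))
for n,d in(("top",t),("scene",s)):
    im=cv2.imread(f"pics/{n}0.png")
    for p in ([-.105,0,.0415],[-.073,0,.0415],[-.101,.085,.0725],[-.065,.085,.0725]):print(n,p,proj(d,case2w(C,p)))
a=cv2.imread("pics/top0.png")[195:270,170:220];b=cv2.imread("pics/scene0.png")[170:235,280:340]
o=np.zeros((600,800,3),np.uint8);o[:,:400]=cv2.resize(a,(400,600),interpolation=0);o[:433,400:]=cv2.resize(b,(400,433),interpolation=0)
cv2.imwrite("pics/b3.png",o)
E
```

```text
fx wrist 310.4495100742542
(array([0.4311, 0.15  , 0.0778]), np.float64(0.0022907659898268365)) (array([0.5142, 0.1576, 0.0478]), np.float64(0.0054644337457321075))
top [-0.105, 0, 0.0415] [[204.4588 207.6432]]
top [-0.073, 0, 0.0415] [[189.0679 210.2482]]
top [-0.101, 0.085, 0.0725] [[207.6207 249.5938]]
top [-0.065, 0.085, 0.0725] [[189.5263 252.6343]]
scene [-0.105, 0, 0.0415] [[289.563  216.1101]]
scene [-0.073, 0, 0.0415] [[302.4001 224.1421]]
scene [-0.101, 0.085, 0.0725] [[314.8021 182.4639]]
scene [-0.065, 0.085, 0.0725] [[329.4597 190.7743]]
```

View pics/b3.png

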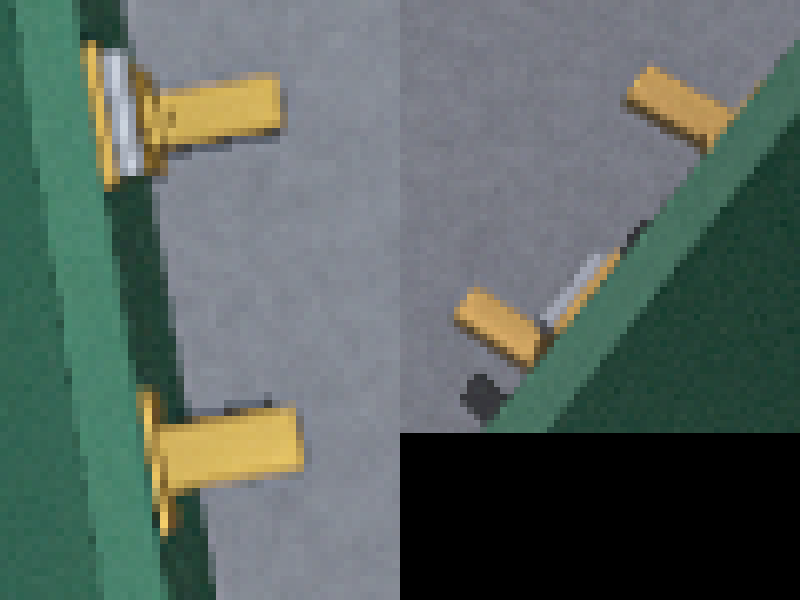

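The tongue height (about 42–48 mm) and position match the prediction. In the wrist view, though, the visible fingertips look about 40 mm above the stated TCP. I'll check by touching the table beside the case.

Emit:
apply_moves:
  deltas:
    - [[-2,0,0],[0,0,0]]
    - [[-4,0,0],[0,0,0]]
    - [[-5,0,0],[0,0,0]]
    - [[-5,0,0.5],[0,0,0]]
    - [[-5,0,1],[0,0,0]]
    - [[-5,0,1.4],[0,0,0]]
    - [[-5,0,1.8],[0,0,0]]
    - [[-5,0,1.8],[0,0,0]]

```text
t: 5.32
position: [0.5213, 0.1064, 0.0058]
eef_rot: [-3.14, -0.0, 1.715]
contact_force: [0.3, 0.9, 0.5]
opening: 0.0007
gripper_force: 0.0
```

```bash
python3 - <<'E'
from h import *
w=img("wrist");s=img("scene");T=cur()[0];print(T)
for h in (0,.02,.04,.06):print(h,proj(w,[T+[0,0,h]]),proj(w,[T+[0,0,h]+.008*CX]),proj(s,[T+[0,0,h]]))
a=cv2.resize(w["bgr"][170:300,190:320],(400,400));b=cv2.resize(s["bgr"][120:270,220:370],(400,400));cv2.imwrite("pics/b4.png",np.hstack([a,b]))
E
```

```text
[0.5218 0.1063 0.0066]
0 [[257.6121 211.6779]] [[257.5611 200.9708]] [[276.0177 216.1397]]
0.02 [[257.5946 221.4303]] [[257.5386 209.7923]] [[276.4482 211.2339]]
0.04 [[257.5734 233.2323]] [[257.5112 220.4911]] [[276.8973 206.1103]]
0.06 [[257.5471 247.8016]] [[257.4772 233.7345]] [[277.3662 200.7544]]
```

View pics/b4.png

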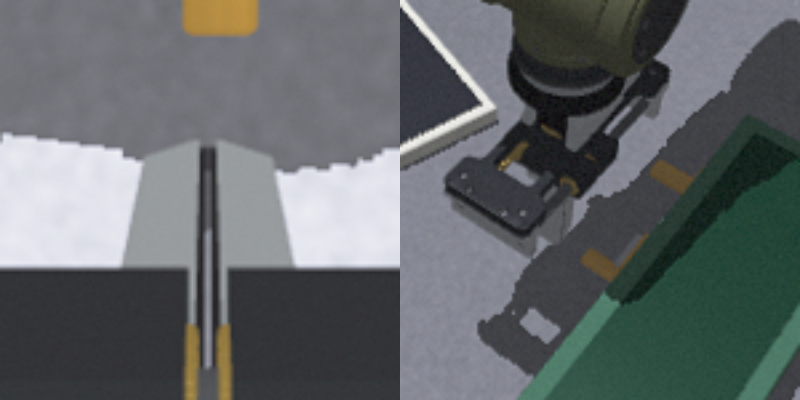

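Emit:
apply_moves:
  deltas:
    - [[0,0,0.2],[0,0,0]]
    - [[0,0,0.4],[0,0,0]]
    - [[0,0,0.6],[0,0,0]]
    - [[0,0,0.8],[0,0,0]]
    - [[0,0,0.8],[0,0,0]]

```text
t: 5.83
position: [0.5217, 0.1058, -0.0016]
eef_rot: [-3.141, -0.0, 1.714]
contact_force: [-0.2, -0.0, 0.1]
opening: 0.0003
gripper_force: 0.0
```

Emit:
apply_moves:
  deltas:
    - [[0,0,0.4],[0,0,0]]
    - [[0,0,0.8],[0,0,0]]
    - [[0,0,1.2],[0,0,0]]
    - [[0,0,1.6],[0,0,0]]
    - [[0,0,1.6],[0,0,0]]

```text
t: 6.25
position: [0.5214, 0.1057, -0.0181]
eef_rot: [-3.14, 0.0, 1.714]
contact_force: [0.6, -0.0, 0.0]
opening: 0.0005
gripper_force: 0.0
```

Emit:
apply_moves:
  deltas:
    - [[0,0,0.3],[0,0,0]]
    - [[0,0,0.6],[0,0,0]]
    - [[0,0,0.9],[0,0,0]]
    - [[0,0,0.9],[0,0,0]]

```text
t: 6.58
position: [0.5216, 0.1058, -0.0268]
eef_rot: [-3.141, -0.0, 1.714]
contact_force: [0.1, 0.2, -0.4]
opening: 0.0005
gripper_force: 0.0
```

Still no contact at −27 mm, so the fingers really are shorter than stated. I'll keep probing.

Emit:
apply_moves:
  deltas:
    - [[0,0,0.2],[0,0,0]]
    - [[0,0,0.4],[0,0,0]]
    - [[0,0,0.4],[0,0,0]]

```text
t: 6.83
position: [0.5218, 0.1058, -0.0305]
eef_rot: [-3.141, -0.0, 1.714]
contact_force: [0.0, -0.3, -0.1]
opening: 0.0004
gripper_force: 0.0
```

Emit:
apply_moves:
  deltas:
    - [[0,0,0.2],[0,0,0]]
    - [[0,0,0.4],[0,0,0]]
    - [[0,0,0.4],[0,0,0]]

```text
t: 7.08
position: [0.5222, 0.1059, -0.0325]
eef_rot: [3.141, 0.0, 1.714]
contact_force: [-11.6, -1.6, 26.0]
opening: 0.0003
gripper_force: 12.4
```

Emit:
apply_moves:
  deltas:
    - [[0,0,0.2],[0,0,0]]
    - [[0,0,0.4],[0,0,0]]
    - [[0,0,0.4],[0,0,0]]

```text
t: 7.33
position: [0.5224, 0.1059, -0.0329]
eef_rot: [3.141, 0.0, 1.714]
contact_force: [-35.0, -6.9, 79.2]
opening: 0.0004
gripper_force: 39.7
```

Contact came at a stated z of −32 mm, so the real fingertips end 32 mm short of the stated TCP. I'll lift off and account for that from here on, including that the gripper body is only about 65 mm behind the real tips.

Emit:
apply_moves:
  deltas:
    - [[0,0,-1],[0,0,0]]
    - [[0,0,-2],[0,0,0]]
    - [[0,0,-3],[0,0,0]]
    - [[0,0,-3.6],[0,0,0]]
    - [[0,0,-3.6],[0,0,0]]
    - [[0,0,-3.6],[0,0,0]]
  fingers: 0.4

```text
t: 7.83
position: [0.5219, 0.1058, -0.0022]
eef_rot: [3.141, -0.0, 1.714]
contact_force: [-0.5, 0.9, -0.8]
opening: 0.036
gripper_force: 0.0
```

```bash
cat >> h.py <<'E'
OFF=.032
def got(tip,R,frm=None,label=""): # target for the real fingertip
    return go(np.array(tip)+R[:,2]*OFF,R,frm,label)
def intool(p): v=np.array(p)-[C[0],C[1],0];return np.array([v@CX,v@CY,v[2]])
E
python3 - <<'E'
from h import *
R=tool(CX);got(case2w(C,[-.100,0,.030])[0],R);print(cur()[0])
E
```

```text
shift cm [ 3.94  0.1  -0.02] turn deg [ 0.  -0.  -0.3]
[ 0.5219  0.1058 -0.0022]
```

Emit:
apply_moves:
  deltas:
    - [[1.5,0.1,0],[0,0,0]]
    - [[3,0.1,0],[0,0,0]]
    - [[3.9,0.1,0],[0,0,-0.3]]
    - [[3.9,0.1,0],[0,0,-0.3]]
    - [[3.9,0.1,0],[0,0,-0.3]]

```text
t: 8.25
position: [0.5171, 0.1446, -0.0026]
eef_rot: [-3.141, 0.0, 1.72]
contact_force: [0.9, 0.7, -0.3]
opening: 0.0377
gripper_force: 0.0
```

Emit:
apply_moves:
  deltas:
    - [[0,0,0],[0,0,0]]
    - [[0,0,0],[0,0,0]]
    - [[0,0,0],[0,0,0]]
    - [[0,0,0],[0,0,0]]
    - [[0,0,0],[0,0,0]]
    - [[0,0,0],[0,0,0]]
  fingers: 0
  grip_force: 20

```text
t: 8.75
position: [0.518, 0.1442, -0.0021]
eef_rot: [3.14, 0.0, 1.719]
contact_force: [5.2, -1.2, -4.0]
opening: 0.0138
gripper_force: 20.0
```

Gripped the tongue (13.8 mm). I'll swing the hasp along its arc.

Emit:
apply_moves:
  deltas:
    - [[-0.4,0,-0.3],[0,0,0]]
    - [[-0.76,0,-0.66],[0,0,0]]
    - [[-1.37,0,-1.45],[0,0,0]]
    - [[-1.81,0,-2.35],[0,0,0]]
    - [[-2.06,0,-3.32],[0,0,0]]
    - [[-2.12,0,-4.33],[0,0,0]]
    - [[-1.97,0,-5.32],[0,0,0]]
    - [[-1.63,0,-6.26],[0,0,0]]
    - [[-1.11,0,-7.12],[0,0,0]]
    - [[-0.8,0,-7.5],[0,0,0]]

```text
t: 9.58
position: [0.5191, 0.1367, 0.0739]
eef_rot: [3.14, 0.0, 1.719]
contact_force: [4.9, -3.1, -2.3]
opening: 0.0139
gripper_force: 20.0
```

Emit:
apply_moves:
  deltas:
    - [[0,0,0],[0,0,0]]
    - [[0,0,0],[0,0,0]]
    - [[0,0,-2],[0,0,0]]
    - [[0,0,-5],[0,0,0]]
    - [[0,0,-8],[0,0,0]]
    - [[0,0,-8],[0,0,0]]
  fingers: 0.4

```text
t: 10.08
position: [0.5203, 0.1369, 0.1577]
eef_rot: [3.135, -0.0, 1.719]
contact_force: [0.3, -0.1, 1.0]
opening: 0.0376
gripper_force: 0.0
```

```bash
python3 - <<'E'
from h import *
R=tool(CX);t=case2w(C,[-.093,.085,.061])[0]
f=got(t+[0,0,.07],R);got(t,R,f)
s=img("scene");t=img("top");a=cv2.resize(s["bgr"][140:260,260:380],(400,400));b=cv2.resize(t["bgr"][180:300,130:250],(400,400));cv2.imwrite("pics/b5.png",np.hstack([a,b]))
E
```

```text
shift cm [ 1.53 -8.71  5.82] turn deg [ 0.4 -0.  -0. ]
 shift cm [0. 0. 7.] turn deg [0. 0. 0.]
```

View pics/b5.png

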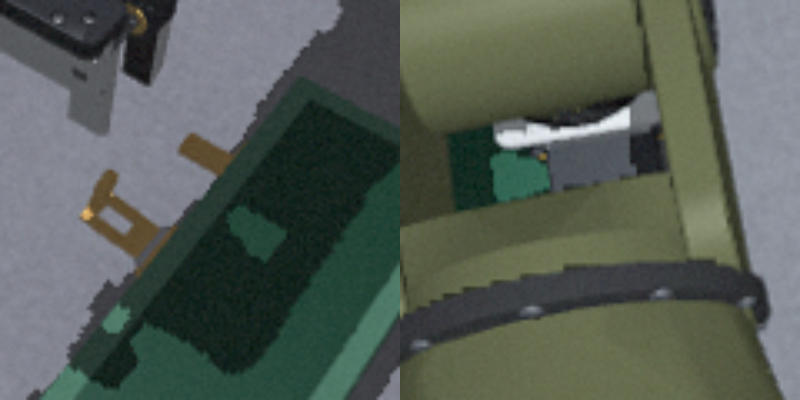

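The hasp is now sticking out, with its slot visible near (115,220) in the crop. On to the lid tab.

Emit:
apply_moves:
  deltas:
    - [[1.5,-4,0],[0,0,0]]
    - [[1.5,-8.7,0],[0,0,0]]
    - [[1.5,-8.7,3],[0.4,0,0]]
    - [[1.5,-8.7,6],[0.4,0,0]]
    - [[1.5,-8.7,9],[0.4,0,0]]
    - [[1.5,-8.7,11],[0.4,0,0]]
    - [[1.5,-8.7,12.8],[0.4,0,0]]
    - [[1.5,-8.7,12.8],[0.4,0,0]]
    - [[1.5,-8.7,12.8],[0.4,0,0]]

```text
t: 10.93
position: [0.4291, 0.1383, 0.0237]
eef_rot: [-3.131, 0.0, 1.719]
contact_force: [0.5, -0.3, 0.5]
opening: 0.0374
gripper_force: 0.0
```

Emit:
apply_moves:
  deltas:
    - [[0,0,0],[0,0,0]]
    - [[0,0,0],[0,0,0]]
    - [[0,0,0],[0,0,0]]
    - [[0,0,0],[0,0,0]]
    - [[0,0,0],[0,0,0]]
    - [[0,0,0],[0,0,0]]
  fingers: 0
  grip_force: 25

```text
t: 11.43
position: [0.4329, 0.1391, 0.0263]
eef_rot: [-3.141, -0.0, 1.719]
contact_force: [12.0, 1.9, -2.1]
opening: 0.0159
gripper_force: 25.0
```

```bash
python3 - <<'E'
from h import *
s=env.state();tip=cur()[0]+[0,0,.032];c=intool(tip);print(c,s['opening'],s['gripper_force'])
px=c[0];r=np.array([px-.065,.0725-.0605])
for th in np.r_[.1:1.66:.1]:
    co,si=np.cos(th),np.sin(th);q=np.array([co*r[0]+si*r[1],-si*r[0]+co*r[1]])
    d=(q-r)*100;print(round(th,2),f"[[{d[0]:.2f}, 0, {-d[1]:.2f}], [0, 0, 0]]")
E
```

```text
[-0.0932  0.0844  0.0583] 0.015883690289702858 24.999260008335114
0.1 [[0.20, 0, -1.57], [0, 0, 0]]
0.2 [[0.55, 0, -3.12], [0, 0, 0]]
0.3 [[1.06, 0, -4.62], [0, 0, 0]]
0.4 [[1.72, 0, -6.06], [0, 0, 0]]
0.5 [[2.51, 0, -7.44], [0, 0, 0]]
0.6 [[3.44, 0, -8.72], [0, 0, 0]]
0.7 [[4.49, 0, -9.91], [0, 0, 0]]
0.8 [[5.66, 0, -10.98], [0, 0, 0]]
0.9 [[6.92, 0, -11.94], [0, 0, 0]]
1.0 [[8.28, 0, -12.76], [0, 0, 0]]
1.1 [[9.71, 0, -13.44], [0, 0, 0]]
1.2 [[11.20, 0, -13.98], [0, 0, 0]]
1.3 [[12.74, 0, -14.36], [0, 0, 0]]
1.4 [[14.31, 0, -14.59], [0, 0, 0]]
1.5 [[15.89, 0, -14.66], [0, 0, 0]]
1.6 [[17.48, 0, -14.57], [0, 0, 0]]
```

Emit:
apply_moves:
  deltas:
    - [[0.2,0.2,-1.57],[0,0,0]]
    - [[0.55,0.3,-3.12],[0,0,0]]
    - [[1.06,0.3,-4.62],[0,0,0]]
    - [[1.72,0.3,-6.06],[0,0,0]]
    - [[2.51,0.3,-7.44],[0,0,0]]
    - [[3.44,0.3,-8.72],[0,0,0]]
    - [[4.49,0.3,-9.91],[0,0,0]]
    - [[5.66,0.3,-10.98],[0,0,0]]
    - [[6.92,0.3,-11.94],[0,0,0]]
    - [[8.28,0.3,-12.76],[0,0,0]]

```text
t: 12.27
position: [0.4204, 0.2207, 0.1527]
eef_rot: [-3.131, 0.001, 1.719]
contact_force: [-4.8, -3.0, -7.5]
opening: 0.0157
gripper_force: 25.0
```

Emit:
apply_moves:
  deltas:
    - [[1.43,0,-0.68],[0,0,0]]
    - [[2.92,0,-1.22],[0,0,0]]
    - [[4.46,0,-1.6],[0,0,0]]
    - [[6.03,0,-1.83],[0,0,0]]
    - [[7.61,0,-1.9],[0,0,0]]
    - [[9.2,0,-1.8],[0,0,0]]
    - [[10,0,-1.7],[0,0,0]]
    - [[10,0,-1.7],[0,0,0]]

```text
t: 12.93
position: [0.4056, 0.3215, 0.1704]
eef_rot: [-3.133, -0.001, 1.721]
contact_force: [-12.0, 3.1, 9.8]
opening: 0.0145
gripper_force: 25.0
```

Emit:
apply_moves:
  deltas:
    - [[0,0,0],[0,0,0]]
    - [[0,0,0],[0,0,0]]
    - [[0,0,-3],[0,0,0]]
    - [[0,0,-6],[0,0,0]]
    - [[0,0,-8],[0,0,0]]
    - [[-4,0,-8],[0,0,0]]
    - [[-8,0,-8],[0,0,0]]
    - [[-12,0,-8],[0,0,0]]
    - [[-16,0,-8],[0,0,0]]
    - [[-20,0,-8],[0,0,0]]
  fingers: 0.5

```text
t: 13.77
position: [0.4372, 0.1203, 0.2499]
eef_rot: [-3.136, 0.0, 1.719]
contact_force: [0.1, 0.3, 0.7]
opening: 0.0473
gripper_force: 0.0
```

Emit:
apply_moves:
  deltas:
    - [[-30,0,0],[0,0,0]]
    - [[-30,0,0],[0,0,0]]
    - [[-30,0,0],[0,0,0]]
    - [[-30,0,0],[0,0,0]]
    - [[-30,0,0],[0,0,0]]
    - [[-30,0,0],[0,0,0]]
    - [[-30,0,0],[0,0,0]]
    - [[-30,0,0],[0,0,0]]

```text
t: 14.43
position: [0.4815, -0.1795, 0.2492]
eef_rot: [-3.134, 0.001, 1.715]
contact_force: [0.2, 0.1, -0.9]
opening: 0.0472
gripper_force: 0.0
```

```bash
python3 - <<'E'
from h import *
t=img("top","top1")
H=t["hsv"]
dark=(H[...,2]<60)&(H[...,1]<120)
print(cur()[0])
roi=np.zeros(dark.shape,bool);roi[110:320,90:215]=1
for b in blobs(dark&roi,150)[:8]:
    r=cv2.minAreaRect(onz(t,b,.08)[:,:2].astype(np.float32));print(cv2.contourArea(b),cv2.boundingRect(b),r)
E
```

```text
[ 0.4815 -0.1783  0.2491]
258.0 (96, 197, 16, 48) ((0.4935948848724365, 0.33755621314048767), (0.09739122539758682, 0.01984725147485733), 10.400018692016602)
```

View pics/top1.png

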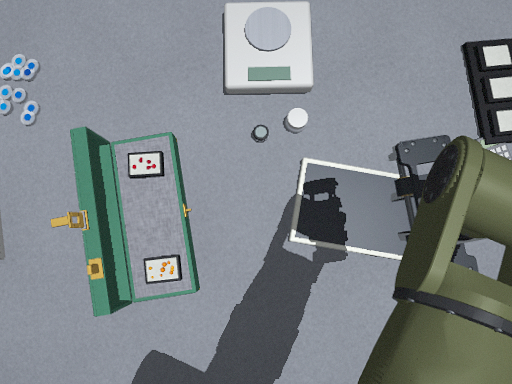

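Lid open. The red box is at (145,164) and the amber box at (162,269). There is no blue box in the middle.

```bash
cat >> h.py <<'E'
def boxes(t):
    H=t["hsv"];roi=np.zeros(H.shape[:2],bool);roi[120:310,100:215]=1;o=[]
    m=cv2.morphologyEx(((H[...,2]>185)&roi).astype(np.uint8),cv2.MORPH_CLOSE,np.ones((7,7),np.uint8))
    for b in blobs(m,150)[:3]:
        c,sz,a=cv2.minAreaRect(onz(t,b,.08)[:,:2].astype(np.float32))
        if sz[0]<sz[1]:a+=90
        u=np.array([np.cos(np.radians(a)),np.sin(np.radians(a)),0]);u=u if u@CX>0 else -u
        print("box",cv2.boundingRect(b),"c",np.round(c,4),"case",np.round(intool([*c,.07]),4),"size",np.round(sz,4),"yaw rel case",np.round(np.degrees(np.arctan2(np.cross(CX,u)[2],CX@u)),1));o.append((np.array([*c,.07]),u))
    return o
E
python3 - <<'E'
from h import *
t=img("top");o=boxes(t)
for (c,u) in o:
    for tilt in (45,):
        R=tool(u,tilt)
        # grip near front end: contact centre 22mm to front of centre; tip corner 1.5 mm above foam
        fp=c-u*.024;fp[2]=.0615+.008*np.sin(np.radians(tilt))
        f=got(fp-R[:,2]*.08,R,None,"above");got(fp,R,f,"down");print(fp)
E
```

```text
box (146, 258, 32, 23) c [0.3973 0.221 ] case [-0.0069  0.1074  0.07  ] size [0.0394 0.0591] yaw rel case -3.1
box (130, 153, 30, 22) c [0.6055 0.2554] case [-0.0039 -0.1036  0.07  ] size [0.0392 0.0589] yaw rel case -6.2
above shift cm [34.71 -2.76 14.83] turn deg [-1.5 45.   2.5]
down shift cm [ 0. -0.  8.] turn deg [0. 0. 0.]
[0.3996 0.1971 0.0672]
above shift cm [35.13 18.02 14.68] turn deg [-2.7 45.   5.5]
down shift cm [ 0. -0.  8.] turn deg [0. 0. 0.]
[0.6065 0.2314 0.0672]
```

```bash
python3 - <<'E'
from h import *
o=boxes(img("top"))
for (c,u) in o:
        R=tool(u,45);fp=c-u*.018;fp[2]=.067
        f=got(fp-R[:,2]*.08,R,None,"above");print(f[0])
E
```

```text
box (146, 258, 32, 23) c [0.3973 0.221 ] case [-0.0069  0.1074  0.07  ] size [0.0394 0.0591] yaw rel case -3.1
box (130, 153, 30, 22) c [0.6055 0.2554] case [-0.0039 -0.1036  0.07  ] size [0.0392 0.0589] yaw rel case -6.2
above shift cm [35.17 -2.7  14.87] turn deg [-1.5 45.   2.6]
[0.4023 0.1693 0.1009]
above shift cm [35.55 18.12 14.72] turn deg [-2.8 45.   5.6]
[0.6076 0.2035 0.1009]
```

Emit:
apply_moves:
  deltas:
    - [[35.5,18.1,0],[-2.8,45,5.6]]
    - [[35.5,18.1,0],[-2.8,45,5.6]]
    - [[35.5,18.1,0],[-2.8,45,5.6]]
    - [[35.5,18.1,0],[-2.8,45,5.6]]
    - [[35.5,18.1,0],[-2.8,45,5.6]]
    - [[35.5,18.1,0],[-2.8,45,5.6]]
    - [[35.5,18.1,0],[-2.8,45,5.6]]
    - [[35.5,18.1,0],[-2.8,45,5.6]]
    - [[35.5,18.1,2],[-2.8,45,5.6]]
    - [[35.5,18.1,4],[-2.8,45,5.6]]
  fingers: 0.7

```text
t: 15.42
position: [0.6082, 0.2086, 0.2114]
eef_rot: [3.133, -0.786, 1.623]
contact_force: [0.9, -0.1, -0.4]
opening: 0.0659
gripper_force: 0.0
```

```bash
python3 - <<'E'
from h import *
o=boxes(img("top"));print(cur()[0],env.state()['q'])
c,u=np.array([.6055,.2554,.07]),None
a=C[2]+np.radians(-6.2);u=np.array([np.cos(a),np.sin(a),0])
R=tool(u,45);fp=c-u*.018;fp[2]=.067
f=got(fp-R[:,2]*.07,R,None,"above");got(fp,R,f)
E
```

```text
box (117, 136, 74, 160) c [0.5031 0.2314] case [-0.0123  0.0013  0.07  ] size [0.3208 0.136 ] yaw rel case 87.3
box (158, 120, 57, 32) c [0.6608 0.1723] case [-0.0942 -0.1459  0.07  ] size [0.1141 0.0634] yaw rel case -10.0
[0.6061 0.2113 0.2034] [-0.0642  0.4984  1.384   0.7891  1.4319 -0.2972]
above shift cm [-7.81  0.16  7.68] turn deg [-0.4 -0.   0.1]
 shift cm [-0.  0.  7.] turn deg [0. 0. 0.]
```

Emit:
apply_moves:
  deltas:
    - [[-4,0.2,3.8],[0,0,0]]
    - [[-7.8,0.2,7.7],[0,0,0]]
    - [[-7.8,0.2,7.7],[0,0,0]]
    - [[-7.8,0.2,9.5],[0,0,0]]
    - [[-7.8,0.2,11.3],[0,0,0]]
    - [[-7.8,0.2,13],[0,0,0]]
    - [[-7.8,0.2,14],[0,0,0]]
    - [[-7.8,0.2,14],[0,0,0]]
    - [[-7.8,0.2,14],[0,0,0]]

```text
t: 16.22
position: [0.6077, 0.2482, 0.0546]
eef_rot: [3.141, -0.786, 1.615]
contact_force: [-0.4, -0.4, -0.1]
opening: 0.066
gripper_force: 0.0
```

```bash
python3 - <<'E'
from h import *
p,R=cur();tip=p-R[:,2]*OFF;print(tip,(tip-[.6055,.2554,.07]))
w=img("wrist","b6")
E
```

```text
[0.6086 0.2256 0.0772] [ 0.0031 -0.0298  0.0072]
```

View pics/b6.png

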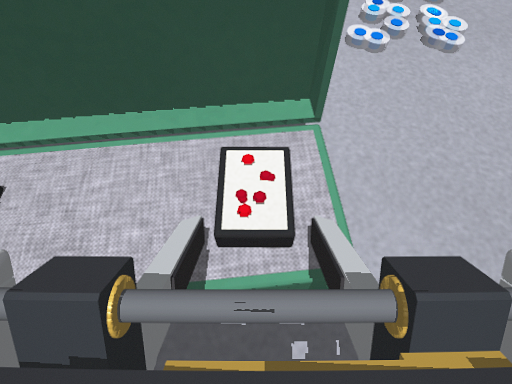

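The wrist view shows the red box centred between the fingers at (255,190). I'll advance the last bit.

Emit:
apply_moves:
  deltas:
    - [[0,0,0.5],[0,0,0]]
    - [[0,0,1],[0,0,0]]
    - [[0,0,1],[0,0,0]]
    - [[0,0,1],[0,0,0]]

```text
t: 16.6
position: [0.6078, 0.2544, 0.0469]
eef_rot: [3.141, -0.786, 1.613]
contact_force: [0.2, -0.4, 0.5]
opening: 0.0657
gripper_force: 0.0
```

```bash
python3 - <<'E'
from h import *
p,R=cur();tip=p-R[:,2]*OFF;print(tip,(tip-[.6055,.2554,.07]),env.state()["contact_force"])
E
```

```text
[0.6087 0.2318 0.0695] [ 0.0032 -0.0236 -0.0005] [ 0.2392 -0.3874  0.4894]
```

Emit:
apply_moves:
  deltas:
    - [[0,-0.2,0.2],[0,0,0]]
    - [[0,-0.2,0.3],[0,0,0]]
    - [[0,-0.2,0.3],[0,0,0]]

```text
t: 16.85
position: [0.6056, 0.2565, 0.0447]
eef_rot: [3.141, -0.786, 1.613]
contact_force: [-0.7, -0.3, 0.7]
opening: 0.0657
gripper_force: 0.0
```

Emit:
apply_moves:
  deltas:
    - [[0,0,0],[0,0,0]]
    - [[0,0,0],[0,0,0]]
    - [[0,0,0],[0,0,0]]
    - [[0,0,0],[0,0,0]]
    - [[0,0,0],[0,0,0]]
  fingers: 0
  grip_force: 25

```text
t: 17.27
position: [0.6059, 0.2564, 0.0449]
eef_rot: [3.141, -0.786, 1.614]
contact_force: [-0.2, -0.9, 0.5]
opening: 0.0498
gripper_force: 25.0
```

```bash
cat >> h.py <<'E'
def place(s,lift=0.004,frm=None,tip_up=.018,tip_b=.007,label="place"):
    # box standing at plinth offset s along PY; front end up; tool tilted -45 about tool y, tool x horizontally = -PX
    R=tool(-PX,-45);b=PL+PY*s+[0,0,.035+lift]      # box centre
    # at pick: tip was -tip_up along box x (now up), and (tip_b-10mm) along box z; box z now points -PX
    tip=b+Z*tip_up-PX*(tip_b-.010)
    return got(tip,R,frm,label)
E
python3 - <<'E'
from h import *
print(env.state()["opening"],env.state()["gripper_force"]);p,R=cur();tip=p-R[:,2]*OFF
a=C[2]+np.radians(-6.2);u=np.array([np.cos(a),np.sin(a),0])
print("tip rel",(tip-[.6055,.2554,.06])@u,tip[2]-.06)
up=(p+[0,0,.16],R);go(*up)
h=place(.09,.14,up,label="hover");place(.09,.004,h);print(h[0],Ro.from_matrix(R).as_euler("xyz",degrees=True),Ro.from_matrix(h[1]).as_euler("xyz",degrees=True))
E
```

```text
0.04982856430501728 24.998255968093872
tip rel -0.02163565189636484 0.0075198257197141155
 shift cm [ 11.32   0.01 -11.31] turn deg [0. 0. 0.]
hover shift cm [-27.05  -7.2  -25.03] turn deg [  0.1 -75.1 -83.8]
place shift cm [9.62 0.   9.62] turn deg [0. 0. 0.]
[ 0.5494 -0.1146  0.1904] [179.9448 -45.0252  92.4542] [-180.     45.    168.95]
```

Emit:
apply_moves:
  deltas:
    - [[2,0,-2],[0,0,0]]
    - [[4,0,-4],[0,0,0]]
    - [[6,0,-6],[0,0,0]]
    - [[8.5,0,-8.5],[0,0,0]]
    - [[11.3,0,-11.3],[0,0,0]]
    - [[11.3,0,-11.3],[0,0,0]]

```text
t: 17.77
position: [0.6077, 0.2566, 0.2129]
eef_rot: [3.125, -0.786, 1.624]
contact_force: [0.6, 0.6, 0.1]
opening: 0.0498
gripper_force: 25.0
```

```bash
python3 - <<'E'
from h import *
print(env.state()["opening"],env.state()["gripper_force"],cur()[0])
h=place(.07,.14,None,.0216,.0075,label="hover");print(h[0])
E
```

```text
0.0498398317909059 24.99897211790085 [0.6077 0.2566 0.2129]
hover shift cm [-28.67  -7.93 -26.17] turn deg [  0.6 -74.7 -83.7]
[ 0.5451 -0.1341  0.194 ]
```

Emit:
apply_moves:
  deltas:
    - [[-2.9,-0.8,-2.6],[0,-7,-8]]
    - [[-5.8,-1.6,-5.2],[0,-15,-16]]
    - [[-8.7,-2.4,-7.8],[0.2,-22,-25]]
    - [[-11.6,-3.2,-10.4],[0.2,-30,-33]]
    - [[-14.5,-4,-13],[0.3,-37,-42]]
    - [[-17.4,-4.8,-15.6],[0.3,-45,-50]]
    - [[-20.3,-5.6,-18.2],[0.4,-52,-58]]
    - [[-23.2,-6.4,-20.8],[0.5,-60,-67]]
    - [[-26,-7.2,-23.5],[0.5,-67,-75]]
    - [[-28.7,-7.9,-26.2],[0.6,-74.7,-83.7]]

```text
t: 18.6
position: [0.5426, -0.1365, 0.187]
eef_rot: [2.879, 0.23, 2.432]
contact_force: [0.2, -0.9, 0.2]
opening: 0.0496
gripper_force: 25.0
```

Emit:
apply_moves:
  deltas:
    - [[0,0,0],[0,0,0]]
    - [[0,0,0],[0,0,0]]

```text
t: 18.77
position: [0.5425, -0.1357, 0.1869]
eef_rot: [2.876, 0.224, 2.425]
contact_force: [0.5, 0.2, -0.9]
opening: 0.0499
gripper_force: 25.0
```

```bash
python3 - <<'E'
from h import *
print(env.state()["opening"],env.state()["gripper_force"],cur()[0],env.state()["q"])
h=place(.07,.14,None,.0216,.0075,label="hover");print(h[0])
E
```

```text
0.04987759131005516 24.997283220291138 [ 0.5425 -0.1357  0.1869] [-0.412   0.1175  1.7509  0.2236  0.9924 -1.3926]
hover shift cm [-0.25  0.45 -0.58] turn deg [ -0.2 -27.5 -30.4]
[ 0.5451 -0.1341  0.194 ]
```

Emit:
apply_moves:
  deltas:
    - [[-0.2,0.4,-0.6],[-0.2,-27.5,-30.4]]
    - [[-0.2,0.4,-0.6],[-0.2,-27.5,-30.4]]
    - [[-0.2,0.4,-0.6],[-0.2,-27.5,-30.4]]
    - [[-0.2,0.4,-0.6],[-0.2,-27.5,-30.4]]
    - [[-0.2,0.4,-0.6],[-0.2,-27.5,-30.4]]
    - [[-0.2,0.4,-0.6],[-0.2,-27.5,-30.4]]
    - [[-0.2,0.4,-0.6],[-0.2,-27.5,-30.4]]
    - [[-0.2,0.4,-0.6],[-0.2,-27.5,-30.4]]
    - [[-0.2,0.4,-0.6],[-0.2,-27.5,-30.4]]

```text
t: 19.52
position: [0.5458, -0.133, 0.1945]
eef_rot: [3.136, 0.784, 2.945]
contact_force: [0.6, 0.3, -0.3]
opening: 0.05
gripper_force: 25.0
```

```bash
python3 - <<'E'
from h import *
s=env.state();print(s["opening"],s["gripper_force"],cur()[0],s["eef_rot"],s["q"])
h=place(.07,.03,None,.0216,.0075,label="hover")
im=img("scene")["bgr"];cv2.imwrite("pics/b7.png",cv2.resize(im[60:240,100:340],(800,600)))
E
```

```text
0.050033477795128393 24.997588098049164 [ 0.5458 -0.133   0.1945] [3.136  0.7838 2.9455] [-0.3757 -0.0877  2.1163  0.381   0.3619 -2.0572]
hover shift cm [ 7.84 -0.17  7.79] turn deg [ 0.2 -0.1 -0.1]
```

View pics/b7.png

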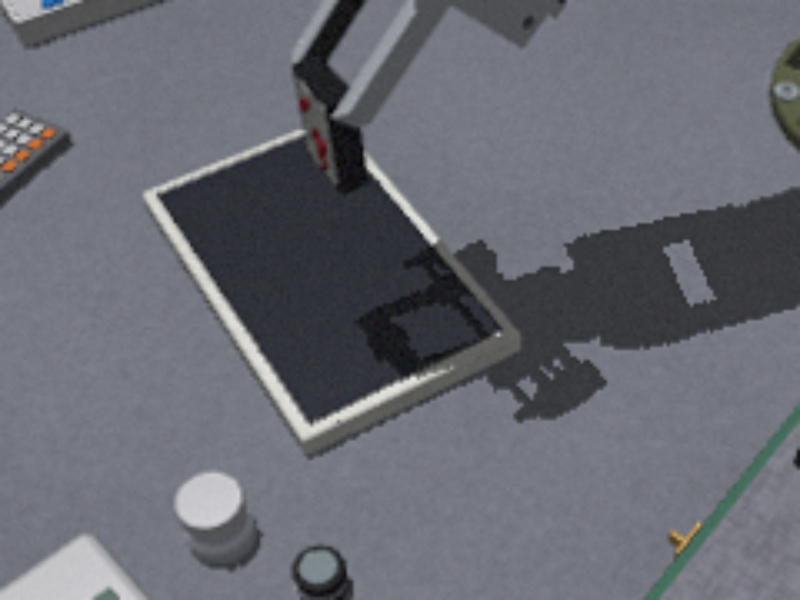

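The scene view shows the red box held upright over the plinth. Lowering it now.

Emit:
apply_moves:
  deltas:
    - [[2,-0.1,2],[0,0,0]]
    - [[4,-0.1,4],[0,0,0]]
    - [[6,-0.2,6],[0.2,0,0]]
    - [[7.8,-0.2,7.8],[0.2,0,0]]
    - [[8.6,-0.2,8.6],[0.2,0,0]]
    - [[9.2,-0.2,9.2],[0.2,0,0]]
    - [[9.5,-0.2,9.5],[0.2,0,0]]
    - [[9.5,-0.2,9.5],[0.2,0,0]]

```text
t: 20.23
position: [0.5506, -0.1254, 0.0799]
eef_rot: [-3.119, 0.752, 2.948]
contact_force: [-0.4, -0.0, -0.5]
opening: 0.0498
gripper_force: 25.0
```

Emit:
apply_moves:
  deltas:
    - [[0.1,0,0.1],[0,0,0]]
    - [[0.2,0,0.2],[0,0,0]]
    - [[0.2,0,0.2],[0,0,0]]

```text
t: 20.48
position: [0.5503, -0.1252, 0.0781]
eef_rot: [-3.118, 0.75, 2.947]
contact_force: [0.1, 0.0, -1.0]
opening: 0.0498
gripper_force: 25.0
```

```bash
python3 - <<'E'
from h import *
s=env.state();print(s["opening"],s["gripper_force"],cur()[0],s["eef_rot"],s["q"],s["contact_force"])
place(.07,0,None,.0216,.0075)
E
```

```text
0.04983725274724647 24.997499585151672 [ 0.5503 -0.1252  0.0781] [-3.1182  0.7505  2.947 ] [-0.3233  0.1487  2.1922  0.8902  0.0827 -2.5535] [ 0.0564  0.0444 -0.9812]
place shift cm [ 1.89 -0.94  1.55] turn deg [-1.4 -2.  -0. ]
```

Joints 5 and 6 are near their limits because the tool is in line with the forearm, about 24 mm above the pad. I'll lift and instead lean the tool along the plinth's long axis, a mirror of the pick posture.

```bash
cat >> h.py <<'E'
def place2(s,lift,frm=None,tip_up=.0216,tip_b=.0075,label="place2",tilt=-45):
    R=tool(PY,-45);b=PL+PY*s+[0,0,.035+lift];tip=b+Z*tip_up+PY*(tip_b-.010)
    return got(tip,R,frm,label)
E
python3 - <<'E'
from h import *
p,R=cur();u=go(p+[0,0,.11],R,None,"lift")
h=place2(-.07,.10,u);print(h[0])
E
```

```text
lift shift cm [-7.5  -0.19 -8.04] turn deg [0. 0. 0.]
place2 shift cm [  4.39 -17.47   0.98] turn deg [61.3 -0.8 64.5]
[ 0.4888 -0.2914  0.154 ]
```

Emit:
apply_moves:
  deltas:
    - [[-2.5,0,-2.7],[0,0,0]]
    - [[-5,-0.1,-5.4],[0,0,0]]
    - [[-7.5,-0.2,-8],[0,0,0]]
    - [[-7.5,-0.2,-8],[0,0,0]]
    - [[-7.5,-0.2,-8],[0,0,0]]

```text
t: 20.9
position: [0.5514, -0.1267, 0.1933]
eef_rot: [-3.114, 0.756, 2.947]
contact_force: [0.5, -0.3, 0.6]
opening: 0.0497
gripper_force: 25.0
```

Emit:
apply_moves:
  deltas:
    - [[0.4,-1.7,0.1],[5,0,5]]
    - [[0.9,-3.5,0.2],[9,0,10]]
    - [[1.3,-5.2,0.3],[14,0,15]]
    - [[1.7,-7,0.4],[19,0,20]]
    - [[2.2,-8.7,0.5],[24,0,25]]
    - [[2.6,-10.5,0.6],[28,-0.3,30]]
    - [[3.1,-12.2,0.7],[33,-0.4,35]]
    - [[3.5,-14,0.8],[38,-0.5,40]]
    - [[4,-15.7,0.9],[43,-0.6,45]]
    - [[4.4,-17.5,1],[47,-0.6,50]]

```text
t: 21.73
position: [0.4882, -0.2928, 0.1534]
eef_rot: [-3.123, 0.773, 2.003]
contact_force: [-0.6, -0.4, -0.5]
opening: 0.0495
gripper_force: 25.0
```

```bash
python3 - <<'E'
from h import *
s=env.state();print(s["opening"],cur()[0],s["q"])
place2(-.07,.10)
E
```

```text
0.04953285367786062 [ 0.4882 -0.2928  0.1534] [-0.3259  0.1335  1.9941 -0.9639  0.6854 -0.0768]
place2 shift cm [ 0.04  0.11 -0.11] turn deg [24.1 -0.4 25.5]
```

Emit:
apply_moves:
  deltas:
    - [[0,0.1,-0.1],[5,0,5.3]]
    - [[0,0.1,-0.1],[10,0,10.6]]
    - [[0,0.1,-0.1],[15,-0.2,16]]
    - [[0,0.1,-0.1],[20,-0.3,21]]
    - [[0,0.1,-0.1],[24.1,-0.4,25.5]]
    - [[0,0.1,-0.1],[24.1,-0.4,25.5]]
    - [[0,0.1,-0.1],[24.1,-0.4,25.5]]

```text
t: 22.32
position: [0.4899, -0.2908, 0.1532]
eef_rot: [-3.139, 0.783, 1.388]
contact_force: [-0.6, -0.1, -0.8]
opening: 0.0496
gripper_force: 25.0
```

```bash
python3 - <<'E'
from h import *
s=env.state();print(s["opening"],cur()[0],s["q"])
h=place2(-.07,.10);place2(-.07,.0,h)
E
```

```text
0.04959976578413743 [ 0.4899 -0.2908  0.1532] [-0.2195  0.3833  1.6767 -0.8534  1.2094  0.3357]
place2 shift cm [-0.11 -0.1   0.  ] turn deg [ 0.3 -0.2  0.4]
place2 shift cm [7.07 0.   7.07] turn deg [0. 0. 0.]
```

Well conditioned now. Lowering to contact.

Emit:
apply_moves:
  deltas:
    - [[1.5,-0.1,1.5],[0.3,-0.2,0.4]]
    - [[3,-0.1,3],[0.3,-0.2,0.4]]
    - [[4.5,-0.1,4.5],[0.3,-0.2,0.4]]
    - [[5.6,-0.1,5.7],[0.3,-0.2,0.4]]
    - [[6.2,-0.1,6.3],[0.3,-0.2,0.4]]
    - [[6.5,-0.1,6.6],[0.3,-0.2,0.4]]
    - [[6.5,-0.1,6.6],[0.3,-0.2,0.4]]
    - [[6.5,-0.1,6.6],[0.3,-0.2,0.4]]

```text
t: 22.98
position: [0.4886, -0.291, 0.0619]
eef_rot: [3.141, 0.786, 1.376]
contact_force: [0.3, 0.2, -0.7]
opening: 0.05
gripper_force: 25.0
```

Emit:
apply_moves:
  deltas:
    - [[0.1,0,0.1],[0,0,0]]
    - [[0.2,0,0.2],[0,0,0]]
    - [[0.2,0,0.2],[0,0,0]]

```text
t: 23.23
position: [0.4884, -0.2909, 0.0584]
eef_rot: [3.141, 0.786, 1.376]
contact_force: [0.1, 0.4, -0.8]
opening: 0.0497
gripper_force: 25.0
```

```bash
python3 - <<'E'
from h import *
s=env.state();print(s["opening"],cur()[0],s["eef_rot"],s["q"],s["contact_force"])
place2(-.07,.0)
E
```

```text
0.04966529842351635 [ 0.4884 -0.2909  0.0584] [3.1415 0.7862 1.3757] [-0.2189  0.529   1.7266 -0.922   1.0927  0.5116] [ 0.1207  0.3825 -0.8289]
place2 shift cm [0.29 0.04 0.34] turn deg [-0.1  0.  -0.1]
```

Emit:
apply_moves:
  deltas:
    - [[0.1,0,0.1],[0,0,0]]
    - [[0.2,0,0.2],[0,0,0]]
    - [[0.2,0,0.2],[0,0,0]]

```text
t: 23.48
position: [0.4882, -0.2909, 0.0551]
eef_rot: [-3.14, 0.786, 1.376]
contact_force: [-0.3, -0.9, -1.0]
opening: 0.0493
gripper_force: 25.0
```

Emit:
apply_moves:
  deltas:
    - [[0.07,0,0.07],[0,0,0]]
    - [[0.14,0,0.14],[0,0,0]]
    - [[0.14,0,0.14],[0,0,0]]

```text
t: 23.73
position: [0.4884, -0.291, 0.0535]
eef_rot: [-3.141, 0.787, 1.376]
contact_force: [-0.4, 0.1, 1.9]
opening: 0.05
gripper_force: 25.0
```

Emit:
apply_moves:
  deltas:
    - [[0.07,0,0.07],[0,0,0]]
    - [[0.14,0,0.14],[0,0,0]]
    - [[0.14,0,0.14],[0,0,0]]

```text
t: 23.98
position: [0.4882, -0.2914, 0.0532]
eef_rot: [3.142, 0.789, 1.375]
contact_force: [-9.1, 6.1, 18.9]
opening: 0.05
gripper_force: 25.0
```

Emit:
apply_moves:
  deltas:
    - [[-0.1,0,-0.1],[0,0,0]]
    - [[-0.14,0,-0.14],[0,0,0]]
    - [[-0.14,0,-0.14],[0,0,0]]

```text
t: 24.23
position: [0.4883, -0.2909, 0.0532]
eef_rot: [-3.141, 0.786, 1.376]
contact_force: [-0.3, 0.6, 3.0]
opening: 0.0496
gripper_force: 25.0
```

Emit:
apply_moves:
  deltas:
    - [[0,0,0],[0,0,0]]
    - [[0,0,0],[0,0,0]]
    - [[0,0,0],[0,0,0]]
    - [[0,0,0],[0,0,0]]
    - [[0,0,-1],[0,0,0]]
    - [[0,0,-3],[0,0,0]]
    - [[0,0,-6],[0,0,0]]
    - [[0,0,-10],[0,0,0]]
    - [[0,0,-14],[0,0,0]]
    - [[0,0,-18],[0,0,0]]
  fingers: 0.66

```text
t: 25.07
position: [0.5128, -0.1641, 0.1823]
eef_rot: [-3.141, 0.785, 1.376]
contact_force: [0.0, 0.6, 0.3]
opening: 0.062
gripper_force: 0.0
```

```bash
python3 - <<'E'
from h import *
t=img("top","top2");s=img("scene","sc2")
print(cur()[0],env.state()["contact_force"]);boxes(t)
b=PL+PY*-.07;print(proj(s,[b,b+[0,0,.07]]),proj(t,[b,b+[0,0,.07]]))
for d,n in((t,"t"),(s,"s")):
    H=d["hsv"];m=((H[...,0]<8)|(H[...,0]>172))&(H[...,1]>140)&(H[...,2]>60)
    for q in blobs(m,2)[:8]:print(n,cv2.boundingRect(q))
E
```

```text
[ 0.5156 -0.1625  0.1851] [ 0.1258 -0.4818 -0.0134]
box (146, 257, 38, 26) c [0.3944 0.2145] case [-0.0129  0.1112  0.07  ] size [0.0471 0.0716] yaw rel case -2.3
[[183.6986 122.1376]
 [179.0918 101.4121]] [[398.8074 216.0066]
 [410.6544 214.1883]]
t (398, 215, 4, 5)
t (397, 209, 4, 5)
t (393, 215, 3, 4)
```

```bash
python3 - <<'E'
from h import *
t=img("top");o=boxes(t)
a=C[2]+np.radians(-3);u=np.array([np.cos(a),np.sin(a),0]);c=np.array([.3965,.219,.07])
R=tool(u,45);fp=c-u*.018;fp[2]=.067
f=got(fp+[0,0,.12]-R[:,2]*.04,R,None,"hover");print(f[0],cur()[0])
cv2.imwrite("pics/b8.png",cv2.resize(t["bgr"][230:310,110:210],(500,400),interpolation=0))
E
```

```text
box (146, 257, 37, 26) c [0.3942 0.2155] case [-0.0119  0.1113  0.07  ] size [0.0473 0.0697] yaw rel case -2.3
hover shift cm [ 22.64 -18.21 -24.14] turn deg [  0.2  89.3 -18.4]
[0.3988 0.1955 0.1927] [ 0.5144 -0.1641  0.1826]
```

View pics/b8.png

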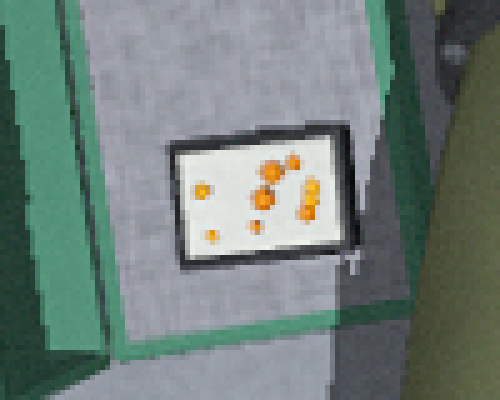

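The amber box is unmoved at about (162,269); only the mask was contaminated. I'll use the first measurement.

Emit:
apply_moves:
  deltas:
    - [[2.3,-1.8,-2.4],[0,7,-1.4]]
    - [[4.6,-3.6,-4.8],[0,14,-2.8]]
    - [[6.9,-5.5,-7.2],[0,21,-4.3]]
    - [[9.2,-7.3,-9.7],[0.1,28,-5.8]]
    - [[11.5,-9.1,-12.1],[0.1,35,-7.2]]
    - [[13.6,-10.9,-14.5],[0.1,42,-8.6]]
    - [[16,-12.7,-16.9],[0.1,49,-10]]
    - [[18,-14.5,-19.3],[0.1,56,-11.5]]
    - [[20.4,-16.4,-21.7],[0.2,63,-13]]
    - [[22.6,-18.2,-24.1],[0.2,70,-14.5]]
  fingers: 0.7

```text
t: 26.05
position: [0.3981, 0.1943, 0.191]
eef_rot: [-3.094, -0.452, 1.587]
contact_force: [-0.0, -0.1, -0.5]
opening: 0.066
gripper_force: 0.0
```

```bash
cat > am.py <<'E'
from h import *
a=C[2]+np.radians(-3);u=np.array([np.cos(a),np.sin(a),0]);c=np.array([.3973,.221,.07])
R=tool(u,45);fp=c-u*.020;fp[2]=.0672
f=got(fp-R[:,2]*.06,R,None,"above");got(fp,R,f,"down");got(fp,R,None,"direct")
p,Q=cur();tip=p-Q[:,2]*OFF;print("tip rel",(tip-c)@u,tip[2]-.06,env.state()["q"],env.state()["contact_force"])
E
python3 am.py
```

```text
above shift cm [-5.71  0.71  8.77] turn deg [-0.  19.  -4.2]
down shift cm [ 0. -0.  6.] turn deg [0. 0. 0.]
direct shift cm [-3.76  0.64 14.44] turn deg [-0.  19.  -4.2]
tip rel -0.04066747648538901 0.1598018754135873 [ 0.0617  0.0163  1.88    0.4709  1.3071 -0.1048] [-0.0387 -0.1236 -0.4576]
```

Emit:
apply_moves:
  deltas:
    - [[-2,0.2,2.5],[0,6,-1]]
    - [[-4,0.4,5],[0,12,-2.5]]
    - [[-5.7,0.7,7.5],[0,19,-4.2]]
    - [[-5.7,0.7,8.8],[0,19,-4.2]]
    - [[-5.7,0.7,8.8],[0,19,-4.2]]
    - [[-5.7,0.7,8.8],[0,19,-4.2]]

```text
t: 26.55
position: [0.4011, 0.1796, 0.0862]
eef_rot: [-3.134, -0.779, 1.662]
contact_force: [1.1, 0.4, 0.3]
opening: 0.0655
gripper_force: 0.0
```

```bash
python3 am.py; python3 - <<'E'
from h import *
w=img("wrist","wr9");H=w["hsv"]
m=(H[...,2]>200)&(H[...,1]<60);m[:120]=0;m[300:]=0
for b in blobs(cv2.morphologyEx(m.astype(np.uint8),cv2.MORPH_CLOSE,np.ones((9,9),np.uint8)),300)[:4]:print(cv2.boundingRect(b),cv2.minAreaRect(b))
p=cur()[0];R=cur()[1];print(proj(w,[p-R[:,2]*OFF+R[:,1]*.033,p-R[:,2]*OFF-R[:,1]*.033]))
H_=H;o=(H[...,0]>8)&(H[...,0]<25)&(H[...,1]>150)&(H[...,2]>150);o[270:]=0
for b in blobs(o,8)[:8]:print("stone",cv2.boundingRect(b))
E
```

```text
above shift cm [0.19 0.03 0.07] turn deg [-0.2  0.3 -0.2]
down shift cm [ 0. -0.  6.] turn deg [0. 0. 0.]
direct shift cm [0.22 0.05 6.07] turn deg [-0.2  0.3 -0.2]
tip rel -0.06410998068067152 0.048931694286945465 [-0.1631  0.2743  2.0225  0.8035  1.2297 -0.6908] [1.0805 0.3793 0.2653]
(200, 126, 99, 91) ((243.3460235595703, 169.70626831054688), (78.12522888183594, 100.4202880859375), 80.77011108398438)
(365, 186, 79, 45) ((403.6588439941406, 207.01795959472656), (42.572654724121094, 78.15498352050781), 86.98721313476562)
(205, 221, 105, 18) ((256.8903503417969, 228.10032653808594), (16.44305992126465, 104.36506652832031), 88.15238952636719)
(442, 193, 70, 34) ((476.5, 209.5), (33.0, 69.0), 90.0)
[[311.0796 226.828 ]
 [204.6281 227.0506]]
stone (385, 239, 32, 17)
stone (243, 185, 21, 11)
stone (264, 170, 11, 10)
stone (252, 166, 10, 9)
stone (269, 182, 8, 6)
stone (260, 144, 7, 6)
stone (241, 165, 6, 4)
stone (240, 147, 5, 5)
```

Emit:
apply_moves:
  deltas:
    - [[0.2,0,1.5],[-0.2,0.3,-0.2]]
    - [[0.2,0,3],[-0.2,0.3,-0.2]]
    - [[0.2,0,4.2],[-0.2,0.3,-0.2]]
    - [[0.2,0,5.2],[-0.2,0.3,-0.2]]
    - [[0.2,0,5.7],[-0.2,0.3,-0.2]]
    - [[0.2,0,5.7],[-0.2,0.3,-0.2]]
    - [[0.2,0,5.7],[-0.2,0.3,-0.2]]

```text
t: 27.18
position: [0.3975, 0.2214, 0.0479]
eef_rot: [3.137, -0.785, 1.673]
contact_force: [0.3, -0.5, 0.1]
opening: 0.0662
gripper_force: 0.0
```

```bash
python3 am.py
```

```text
above shift cm [-0.08 -0.01 -5.6 ] turn deg [0.1 0.  0.2]
down shift cm [ 0. -0.  6.] turn deg [0. 0. 0.]
direct shift cm [-0.08 -0.02  0.4 ] turn deg [0.1 0.  0.2]
tip rel -0.022225876337864058 0.010570147980801456 [-0.0684  0.3472  2.053   0.8918  1.111  -0.7371] [ 0.329  -0.4715  0.1011]
```

Emit:
apply_moves:
  deltas:
    - [[0,0,0.2],[0,0,0]]
    - [[0,0,0.4],[0,0,0]]
    - [[0,0,0.4],[0,0,0]]
    - [[0,0,0.4],[0,0,0]]

```text
t: 27.52
position: [0.3971, 0.224, 0.0448]
eef_rot: [3.137, -0.785, 1.672]
contact_force: [-1.1, -0.3, -0.4]
opening: 0.0659
gripper_force: 0.0
```

Emit:
apply_moves:
  deltas:
    - [[0,0,0],[0,0,0]]
    - [[0,0,0],[0,0,0]]
    - [[0,0,0],[0,0,0]]
    - [[0,0,0],[0,0,0]]
    - [[0,0,0],[0,0,0]]
  fingers: 0
  grip_force: 25

```text
t: 27.93
position: [0.3971, 0.2241, 0.0448]
eef_rot: [3.137, -0.785, 1.672]
contact_force: [-0.5, -0.5, 0.2]
opening: 0.0498
gripper_force: 25.0
```

```bash
python3 am.py; python3 - <<'E'
from h import *
p,R=cur();u=go(p+[0,0,.16],R,None,"lift")
h=place2(.06,.14,u);print(h[0],p)
E
```

```text
above shift cm [-0.05 -0.01 -6.02] turn deg [0.1 0.  0.2]
down shift cm [ 0. -0.  6.] turn deg [0. 0. 0.]
direct shift cm [-0.05 -0.01 -0.02] turn deg [0.1 0.  0.2]
tip rel -0.01953312144779664 0.007430115725039127 [-0.0621  0.3537  2.0547  0.8987  1.1024 -0.7408] [-0.5321 -0.5211  0.2341]
lift shift cm [ 11.31   0.05 -11.32] turn deg [0. 0. 0.]
place2 shift cm [-28.89   7.8  -27.31] turn deg [  0.2 -89.3  18.5]
[ 0.5137 -0.1638  0.194 ] [0.3971 0.2241 0.0448]
```

Emit:
apply_moves:
  deltas:
    - [[2,0,-2],[0,0,0]]
    - [[4,0,-4],[0,0,0]]
    - [[6,0,-6],[0,0,0]]
    - [[8.5,0,-8.5],[0,0,0]]
    - [[11.3,0,-11.3],[0,0,0]]
    - [[11.3,0,-11.3],[0,0,0]]

```text
t: 28.43
position: [0.3985, 0.2242, 0.2106]
eef_rot: [3.124, -0.784, 1.681]
contact_force: [1.1, 0.1, 0.4]
opening: 0.0497
gripper_force: 25.0
```

Emit:
apply_moves:
  deltas:
    - [[-2.2,0.6,-2.1],[0,-7,1.4]]
    - [[-4.4,1.2,-4.2],[0,-14,2.8]]
    - [[-6.7,1.8,-6.3],[0,-21,4.2]]
    - [[-8.9,2.4,-8.4],[0,-28,5.6]]
    - [[-11,3,-10.5],[0,-35,7]]
    - [[-13.3,3.6,-12.6],[0,-42,8.5]]
    - [[-15.5,4.2,-14.7],[0,-49,10]]
    - [[-17.8,4.8,-16.8],[0,-56,11.5]]
    - [[-20,5.4,-18.9],[0,-63,13]]
    - [[-22.2,6,-21],[0,-70,14.5]]

```text
t: 29.27
position: [0.4871, -0.0751, 0.1969]
eef_rot: [-3.103, 0.452, 1.452]
contact_force: [0.5, -1.0, -1.1]
opening: 0.0496
gripper_force: 25.0
```

```bash
python3 - <<'E'
from h import *
s=env.state();print(s["opening"],cur()[0],s["q"])
h=place2(.06,.10,None,.0195,.0075);print(h[0])
E
```

```text
0.049579002867835724 [ 0.4871 -0.0751  0.1969] [ 0.0355  0.2331  1.6211 -0.4445  1.4203  0.2608]
place2 shift cm [-5.67  3.99  7.61] turn deg [  0.3 -19.    3.8]
[ 0.5137 -0.1638  0.1519]
```

Emit:
apply_moves:
  deltas:
    - [[-2,1.3,2.5],[0,-6,1.2]]
    - [[-4,2.6,5],[0,-12,2.4]]
    - [[-5.7,4,7.6],[0.3,-19,3.8]]
    - [[-5.7,4,7.6],[0.3,-19,3.8]]
    - [[-5.7,4,7.6],[0.3,-19,3.8]]
    - [[-5.7,4,7.6],[0.3,-19,3.8]]

```text
t: 29.77
position: [0.5131, -0.162, 0.1517]
eef_rot: [-3.138, 0.777, 1.381]
contact_force: [-0.4, 0.3, -0.8]
opening: 0.0499
gripper_force: 25.0
```

```bash
python3 - <<'E'
from h import *
s=env.state();print(s["opening"],cur()[0],s["q"])
h=place2(.06,.10,None,.0195,.0075);place2(.06,.004,None,.0195,.0075)
E
```

```text
0.049920481484206976 [ 0.5131 -0.162   0.1517] [ 0.0179  0.4252  1.6169 -0.7726  1.378   0.4755]
place2 shift cm [-0.13  0.09  0.1 ] turn deg [-0.1 -0.5  0.1]
place2 shift cm [6.6  0.12 6.95] turn deg [-0.1 -0.5  0.1]
```

Emit:
apply_moves:
  deltas:
    - [[1.5,0.1,1.6],[-0.1,-0.5,0]]
    - [[3,0.1,3.2],[-0.1,-0.5,0]]
    - [[4.5,0.1,4.7],[-0.1,-0.5,0]]
    - [[5.6,0.1,5.9],[-0.1,-0.5,0]]
    - [[6.3,0.1,6.5],[-0.1,-0.5,0]]
    - [[6.5,0.1,6.8],[-0.1,-0.5,0]]
    - [[6.5,0.1,6.8],[-0.1,-0.5,0]]
    - [[6.5,0.1,6.8],[-0.1,-0.5,0]]

```text
t: 30.43
position: [0.5139, -0.1642, 0.0584]
eef_rot: [-3.141, 0.787, 1.379]
contact_force: [-0.7, -0.1, -0.1]
opening: 0.0499
gripper_force: 25.0
```

Emit:
apply_moves:
  deltas:
    - [[0.07,0,0.07],[0,0,0]]
    - [[0.14,0,0.14],[0,0,0]]
    - [[0.14,0,0.14],[0,0,0]]

```text
t: 30.68
position: [0.5133, -0.1643, 0.0553]
eef_rot: [-3.139, 0.788, 1.381]
contact_force: [-0.1, 0.9, -0.8]
opening: 0.0495
gripper_force: 25.0
```

Emit:
apply_moves:
  deltas:
    - [[0.07,0,0.07],[0,0,0]]
    - [[0.14,0,0.14],[0,0,0]]
    - [[0.14,0,0.14],[0,0,0]]

```text
t: 30.93
position: [0.5131, -0.1643, 0.0528]
eef_rot: [-3.138, 0.788, 1.382]
contact_force: [0.0, -0.4, -1.3]
opening: 0.0496
gripper_force: 25.0
```

Emit:
apply_moves:
  deltas:
    - [[0.07,0,0.07],[0,0,0]]
    - [[0.14,0,0.14],[0,0,0]]
    - [[0.14,0,0.14],[0,0,0]]

```text
t: 31.18
position: [0.5132, -0.1644, 0.0516]
eef_rot: [-3.139, 0.789, 1.381]
contact_force: [-2.9, 2.1, 7.5]
opening: 0.05
gripper_force: 25.0
```

Contact at 7.5 N. I'll release and retreat along the tool axis.

Emit:
apply_moves:
  deltas:
    - [[-0.06,0,-0.06],[0,0,0]]
    - [[-0.06,0,-0.06],[0,0,0]]
    - [[-0.06,0,-0.06],[0,0,0]]

```text
t: 31.43
position: [0.5131, -0.1643, 0.0517]
eef_rot: [-3.138, 0.788, 1.382]
contact_force: [-0.1, -0.1, -0.9]
opening: 0.0498
gripper_force: 25.0
```

Emit:
apply_moves:
  deltas:
    - [[0,0,0],[0,0,0]]
    - [[0,0,0],[0,0,0]]
    - [[0,0,0],[0,0,0]]
    - [[0,0,0],[0,0,0]]
    - [[0,0,-1],[0,0,0]]
    - [[0,0,-3],[0,0,0]]
    - [[0,0,-6],[0,0,0]]
    - [[0,0,-10],[0,0,0]]
    - [[0,0,-14],[0,0,0]]
    - [[0,0,-18],[0,0,0]]
  fingers: 0.66

```text
t: 32.27
position: [0.5376, -0.0372, 0.1806]
eef_rot: [-3.138, 0.788, 1.382]
contact_force: [0.8, -0.0, -0.6]
opening: 0.0622
gripper_force: 0.0
```

```bash
python3 - <<'E'
from h import *
t=img("top","top3")
H=t["hsv"];m=((H[...,0]<8)|(H[...,0]>172))&(H[...,1]>140)&(H[...,2]>60)
for q in blobs(m,2)[:8]:print("red",cv2.boundingRect(q))
m=(H[...,0]>9)&(H[...,0]<25)&(H[...,1]>140)&(H[...,2]>100);m[:,:290]=0
for q in blobs(m,2)[:8]:print("amb",cv2.boundingRect(q))
b=PL+PY*.06;print(proj(t,[b,b+[0,0,.07]]))
# lid tab location: brass
m=(H[...,0]>12)&(H[...,0]<28)&(H[...,1]>130)&(H[...,2]>110);m[:,200:]=0
for q in blobs(m,20):print("brass",cv2.boundingRect(q))
for th in np.r_[1.5:1.78:.05]:
    c,s=np.cos(th),np.sin(th)
    def L(x,y,z): v=[x-.065,z-.0605];return [.065+c*v[0]+s*v[1],y,.0605-s*v[0]+c*v[1]]
    print(round(th,2),proj(t,case2w(C,[L(-.101,.085,.0725),L(-.065,.165,.0905),L(-.065,-.165,.0905)])).tolist(), np.round(L(-.091,.085,.0725),4))
R=tool(CX);go(cur()[0]+[0,0,.05],R)
E
```

```text
red (398, 215, 4, 5)
red (397, 209, 4, 5)
red (393, 216, 3, 3)
amb (333, 196, 6, 15)
amb (485, 151, 5, 5)
amb (493, 172, 5, 5)
amb (490, 165, 5, 5)
amb (487, 158, 5, 5)
[[338.4768 205.5217]
 [345.5741 202.8584]]
brass (51, 212, 33, 16)
brass (87, 258, 17, 21)
1.5 [[97.52189887563816, 268.70272020644745], [99.58763073031272, 316.27244006259014], [75.0915940427495, 127.72759586608015]] [0.0659 0.085  0.217 ]
1.55 [[92.62315796102831, 269.4942152327306], [96.08898642115057, 316.72663082837613], [71.79348217898234, 128.54422339398334]] [0.0738 0.085  0.2167]
1.6 [[87.84468477541097, 270.26183005568214], [92.7142467697999, 317.1375301413072], [68.62207901839867, 129.39631008742404]] [0.0816 0.085  0.2161]
1.65 [[83.20602479947942, 271.00254553015765], [89.47501264096167, 317.5040954897029], [65.58804706138349, 130.28035999718162]] [0.0893 0.085  0.2151]
1.7 [[78.7256159039809, 271.7135597588183], [86.38199698306212, 317.8255365382767], [62.70119705116062, 131.19276843392242]] [0.097  0.085  0.2137]
1.75 [[74.42064230750617, 272.39230778276647], [83.44497145836996, 318.1013117700526], [59.97044165383858, 132.1298517200778]] [0.1046 0.085  0.2119]
 shift cm [-3.53  0.02 -3.54] turn deg [ -7.3  44.5 -18.5]
```

Both boxes' stone patterns appear narrow at the expected spots, so they are standing. The tab tip is near (88,268), which puts the lid at about 1.58 rad. I'll re-grip the tab from above.

```bash
cat > lid.py <<'E'
from h import *
R=tool(CX);t=case2w(C,[.078,.085,.204])[0]
f=got(t+[0,0,.07],R,None,"hover");got(t,R,None,"direct");print(cur()[0],f[0],env.state()["q"],env.state()["contact_force"])
E
python3 lid.py
```

```text
hover shift cm [ 17.94 -19.47 -25.94] turn deg [ -7.3  44.5 -18.5]
direct shift cm [ 22.88 -19.5  -20.98] turn deg [ -7.3  44.5 -18.5]
[ 0.5402 -0.0329  0.186 ] [0.4068 0.3083 0.242 ] [ 0.2371  0.4905  1.4373 -0.7007  1.5938  0.5513] [1.1815 4.2305 5.2851]
```

Emit:
apply_moves:
  deltas:
    - [[-3.5,0,-3.5],[-1,7,-3]]
    - [[-4,0,-4],[-2,14,-6]]
    - [[-4,0,-4],[-3.4,21,-8.7]]
    - [[-4,0,-4],[-4.6,28,-11.6]]
    - [[-4,0,-4],[-5.7,35,-14.5]]
    - [[-4,0,-4],[-7.3,44.5,-18.5]]
    - [[-4,0,-4],[-7.3,44.5,-18.5]]
    - [[-4,0,-4],[-7.3,44.5,-18.5]]
  fingers: 0.45

```text
t: 32.98
position: [0.5379, -0.0405, 0.2364]
eef_rot: [-3.135, -0.003, 1.717]
contact_force: [0.2, -0.7, -0.7]
opening: 0.0423
gripper_force: 0.0
```

```bash
python3 lid.py
```

```text
hover shift cm [36.42 -7.89 -0.41] turn deg [-0.4 -0.2 -0.2]
direct shift cm [36.4  -7.85  6.59] turn deg [-0.4 -0.2 -0.2]
[ 0.5379 -0.0405  0.2364] [0.4068 0.3083 0.242 ] [-0.1435  0.2398  1.4497  0.0007  1.4589 -0.2897] [ 0.1512 -0.7074 -0.7374]
```

Emit:
apply_moves:
  deltas:
    - [[4,-0.9,-1],[-0.4,-0.2,-0.2]]
    - [[8,-1.8,-1],[-0.4,-0.2,-0.2]]
    - [[12,-2.6,-1],[-0.4,-0.2,-0.2]]
    - [[16,-3.5,-1],[-0.4,-0.2,-0.2]]
    - [[20,-4.4,-1],[-0.4,-0.2,-0.2]]
    - [[24,-5.2,-1],[-0.4,-0.2,-0.2]]
    - [[28,-6.1,-1],[-0.4,-0.2,-0.2]]
    - [[32,-7,-1],[-0.4,-0.2,-0.2]]
    - [[36,-7.9,-1],[-0.4,-0.2,-0.2]]
    - [[36.4,-7.9,-1],[-0.4,-0.2,-0.2]]

```text
t: 33.82
position: [0.4037, 0.3146, 0.2453]
eef_rot: [-3.14, 0.006, 1.726]
contact_force: [-0.2, -0.2, 0.1]
opening: 0.0423
gripper_force: 0.0
```

```bash
python3 lid.py; python3 - <<'E'
from h import *
w=img("wrist","wr10");H=w["hsv"];m=(H[...,0]>12)&(H[...,0]<32)&(H[...,1]>120)&(H[...,2]>90);m[290:]=0
for b in blobs(m,20):print(cv2.boundingRect(b))
for th in (1.5,1.58,1.66):
    c,s=np.cos(th),np.sin(th);P=[]
    for x,y,z in((-.101,.077,.0725),(-.101,.093,.0725),(-.065,.085,.0765)):
        v=[x-.065,z-.0605];P.append([.065+c*v[0]+s*v[1],y,.0605-s*v[0]+c*v[1]])
    print(th,proj(w,case2w(C,P)).tolist())
E
```

```text
hover shift cm [-0.67  0.22  0.34] turn deg [-0.1  0.4  0.3]
direct shift cm [-0.63  0.23  7.34] turn deg [-0.1  0.4  0.3]
[0.4037 0.3146 0.2453] [0.4068 0.3083 0.242 ] [ 0.5935  0.17    1.513  -0.0051  1.4629  0.4392] [-0.2385 -0.2393  0.051 ]
(337, 149, 59, 49)
(242, 185, 39, 29)
(161, 275, 17, 15)
(338, 275, 16, 15)
1.5 [[269.7785875689498, 226.93109345233992], [249.5929612492384, 226.80510146029786], [259.5159640180897, 205.28657934055173]]
1.58 [[270.03196929614245, 210.7875107572838], [249.60313238877586, 210.66017056850313], [259.60187190568587, 193.81050392208505]]
1.66 [[270.2345558322065, 193.98662357349974], [249.64978322971896, 193.85847684626776], [259.6822896121371, 182.09129397114657]]
```

Emit:
apply_moves:
  deltas:
    - [[-0.6,0.2,0.5],[0,0.4,0.3]]
    - [[-0.6,0.2,2.5],[0,0.4,0.3]]
    - [[-0.6,0.2,4.5],[0,0.4,0.3]]
    - [[-0.6,0.2,6],[0,0.4,0.3]]
    - [[-0.6,0.2,7],[0,0.4,0.3]]
    - [[-0.6,0.2,7],[0,0.4,0.3]]
    - [[-0.6,0.2,7],[0,0.4,0.3]]

```text
t: 34.45
position: [0.41, 0.3028, 0.1755]
eef_rot: [-3.14, -0.001, 1.714]
contact_force: [0.1, 0.6, 0.5]
opening: 0.042
gripper_force: 0.0
```

Emit:
apply_moves:
  deltas:
    - [[0,0,0],[0,0,0]]
    - [[0,0,0],[0,0,0]]
    - [[0,0,0],[0,0,0]]
    - [[0,0,0],[0,0,0]]
    - [[0,0,0],[0,0,0]]
    - [[0,0,0],[0,0,0]]
  fingers: 0
  grip_force: 25

```text
t: 34.95
position: [0.4084, 0.3035, 0.1756]
eef_rot: [-3.137, -0.001, 1.716]
contact_force: [-10.7, -2.1, 5.9]
opening: 0.0155
gripper_force: 25.0
```

```bash
python3 - <<'E'
from h import *
s=env.state();tip=cur()[0]+[0,0,.032];c=intool(tip);print(c,s['opening'],s['gripper_force'],s["contact_force"])
th0=1.58;pt=np.array([.078-.065,.2163-.0605])  # tab pt rel hinge at th0
for th in np.r_[1.5:-.01:-.1]:
    a=th0-th;co,si=np.cos(a),np.sin(a);q=np.array([co*pt[0]-si*pt[1],si*pt[0]+co*pt[1]])
    d=(q-pt)*100;print(round(th,2),f"[[{d[0]:.2f}, 0, {-d[1]:.2f}], [0, 0, 0]]")
E
```

```text
[0.073  0.0842 0.2076] 0.01546391606062524 24.996004700660706 [-10.7453  -2.0802   5.9032]
1.5 [[-1.25, 0, -0.05], [0, 0, 0]]
1.4 [[-2.81, 0, 0.02], [0, 0, 0]]
1.3 [[-4.36, 0, 0.25], [0, 0, 0]]
1.2 [[-5.87, 0, 0.63], [0, 0, 0]]
1.1 [[-7.34, 0, 1.16], [0, 0, 0]]
1.0 [[-8.75, 0, 1.84], [0, 0, 0]]
0.9 [[-10.09, 0, 2.65], [0, 0, 0]]
0.8 [[-11.33, 0, 3.59], [0, 0, 0]]
0.7 [[-12.48, 0, 4.65], [0, 0, 0]]
0.6 [[-13.52, 0, 5.82], [0, 0, 0]]
0.5 [[-14.43, 0, 7.09], [0, 0, 0]]
0.4 [[-15.21, 0, 8.44], [0, 0, 0]]
0.3 [[-15.85, 0, 9.87], [0, 0, 0]]
0.2 [[-16.35, 0, 11.35], [0, 0, 0]]
0.1 [[-16.70, 0, 12.87], [0, 0, 0]]
-0.0 [[-16.89, 0, 14.42], [0, 0, 0]]
```

Emit:
apply_moves:
  deltas:
    - [[-1.25,-0.1,-0.05],[0,0,0]]
    - [[-2.81,-0.1,0.02],[0,0,0]]
    - [[-4.36,-0.1,0.25],[0,0,0]]
    - [[-5.87,-0.1,0.63],[0,0,0]]
    - [[-7.34,-0.1,1.16],[0,0,0]]
    - [[-8.75,-0.1,1.84],[0,0,0]]
    - [[-10.09,-0.1,2.65],[0,0,0]]
    - [[-11.33,-0.1,3.59],[0,0,0]]
    - [[-12.48,-0.1,4.65],[0,0,0]]
    - [[-13.52,-0.1,5.82],[0,0,0]]

```text
t: 35.78
position: [0.4286, 0.1686, 0.1178]
eef_rot: [-3.142, -0.001, 1.716]
contact_force: [-0.1, -4.0, 8.9]
opening: 0.0148
gripper_force: 25.0
```

Emit:
apply_moves:
  deltas:
    - [[-0.91,0,1.27],[0,0,0]]
    - [[-1.69,0,2.62],[0,0,0]]
    - [[-2.33,0,4.05],[0,0,0]]
    - [[-2.83,0,5.53],[0,0,0]]
    - [[-3.18,0,7.05],[0,0,0]]
    - [[-3.37,0,8.3],[0,0,0]]
    - [[-3.37,0,8.6],[0,0,0]]
    - [[-3.37,0,8.6],[0,0,0]]

```text
t: 36.45
position: [0.4334, 0.1352, 0.0304]
eef_rot: [-3.141, 0.001, 1.716]
contact_force: [6.2, -11.3, -1.9]
opening: 0.0158
gripper_force: 25.0
```

```bash
python3 - <<'E'
from h import *
s=env.state();tip=cur()[0]+[0,0,.032];print(intool(tip),s['opening'],s["contact_force"])
E
```

```text
[-0.0971  0.0844  0.0624] 0.015802163231210267 [  6.2364 -11.277   -1.9171]
```

Emit:
apply_moves:
  deltas:
    - [[0.2,0,0.2],[0,0,0]]
    - [[0.3,0,0.4],[0,0,0]]
    - [[0.3,0,0.5],[0,0,0]]
    - [[0.3,0,0.5],[0,0,0]]

```text
t: 36.78
position: [0.4331, 0.1375, 0.0261]
eef_rot: [-3.141, 0.002, 1.716]
contact_force: [5.8, -20.2, -0.1]
opening: 0.0155
gripper_force: 25.0
```

```bash
python3 - <<'E'
from h import *
s=env.state();tip=cur()[0]+[0,0,.032];print(intool(tip),s['opening'],s["contact_force"])
E
```

```text
[-0.0948  0.0844  0.0581] 0.015506469464149046 [  5.7543 -20.2477  -0.0618]
```

Emit:
apply_moves:
  deltas:
    - [[-0.2,0,0],[0,0,0]]
    - [[-0.2,0,0],[0,0,0]]
    - [[-0.2,0,0],[0,0,0]]
    - [[-0.2,0,-2],[0,0,0]]
    - [[-0.2,0,-4],[0,0,0]]
    - [[-0.2,0,-5],[0,0,0]]
    - [[-0.2,0,-5],[0,0,0]]
  fingers: 0.35

```text
t: 37.37
position: [0.4336, 0.1379, 0.0776]
eef_rot: [3.14, -0.002, 1.716]
contact_force: [0.1, 0.9, -0.6]
opening: 0.033
gripper_force: 0.0
```

Emit:
apply_moves:
  deltas:
    - [[0,0,0],[0,0,0]]
    - [[0,0,0],[0,0,0]]
    - [[0,0,0],[0,0,0]]
    - [[0,0,0],[0,0,0]]
    - [[0,0,0],[0,0,0]]
    - [[0,0,0],[0,0,0]]
    - [[0,0,1],[0,0,0]]
    - [[0,0,2],[0,0,0]]
    - [[0,0,2.6],[0,0,0]]
    - [[0,0,2.6],[0,0,0]]
  fingers: 0

```text
t: 38.2
position: [0.4316, 0.1372, 0.048]
eef_rot: [-3.137, -0.001, 1.716]
contact_force: [-0.5, 0.6, -0.8]
opening: 0.0002
gripper_force: 0.0
```

```bash
python3 - <<'E'
from h import *
s=env.state();tip=cur()[0]+[0,0,.032];print(intool(tip),s['opening'],s["contact_force"])
E
```

```text
[-0.0949  0.0859  0.08  ] 0.00021336140823966556 [-0.5097  0.5624 -0.7891]
```

Emit:
apply_moves:
  deltas:
    - [[0,0,0.2],[0,0,0]]
    - [[0,0,0.4],[0,0,0]]
    - [[0,0,0.4],[0,0,0]]

```text
t: 38.45
position: [0.4325, 0.1375, 0.0457]
eef_rot: [-3.14, -0.001, 1.716]
contact_force: [0.3, 0.3, -0.3]
opening: 0.0003
gripper_force: 0.0
```

Emit:
apply_moves:
  deltas:
    - [[0,0,0.1],[0,0,0]]
    - [[0,0,0.2],[0,0,0]]
    - [[0,0,0.2],[0,0,0]]

```text
t: 38.7
position: [0.4327, 0.1374, 0.0441]
eef_rot: [-3.14, -0.001, 1.716]
contact_force: [-0.8, -1.9, 3.7]
opening: 0.0001
gripper_force: 1.8
```

Emit:
apply_moves:
  deltas:
    - [[0,0,0.1],[0,0,0]]
    - [[0,0,0.25],[0,0,0]]
    - [[0,0,0.25],[0,0,0]]

```text
t: 38.95
position: [0.4329, 0.1375, 0.0436]
eef_rot: [-3.141, -0.001, 1.716]
contact_force: [-15.4, -4.6, 36.1]
opening: 0.0002
gripper_force: 18.1
```

```bash
python3 - <<'E'
from h import *
print(cur()[0][2]+.032,env.state()["contact_force"])
p,R=cur()
# hasp now at ~1.65: tab pt (radius -29,-41)
th=1.65;c,s=np.cos(th),np.sin(th);q=[-.071-.024*c-.041*s,0,.0825-.041*c+.024*s];print(q)
u=(p+[0,0,.11],R);q[2]-=.006
f=got(case2w(C,q)[0]+[0,0,.05],tool(CX),u,"hover from up11")
E
```

```text
0.0755575726765571 [-15.3689  -4.5744  36.1062]
[np.float64(-0.10997256483524906), 0, np.float64(0.10966871712397014)]
hover from up11 shift cm [-1.49  8.47  3.18] turn deg [-0.  -0.1 -0.2]
```

Emit:
apply_moves:
  deltas:
    - [[0,0,-3],[0,0,0]]
    - [[0,0,-6],[0,0,0]]
    - [[0,0,-9],[0,0,0]]
    - [[0,0,-9],[0,0,0]]
    - [[-0.7,4,-9],[0,0,0]]
    - [[-1.4,8.4,-9],[0,0,0]]
    - [[-1.4,8.4,-9],[0,0,0]]
    - [[-1.4,8.4,-9],[0,0,0]]
  fingers: 0.4

```text
t: 39.62
position: [0.5185, 0.1354, 0.1296]
eef_rot: [-3.138, -0.001, 1.715]
contact_force: [-0.2, -0.6, -0.1]
opening: 0.0377
gripper_force: 0.0
```

```bash
python3 - <<'E'
from h import *
go([.5185,.1370,.0745],tool(CX));print(cur()[0])
w=img("wrist","wr11");H=w["hsv"];m=(H[...,0]>12)&(H[...,0]<32)&(H[...,1]>120)&(H[...,2]>80);m[290:]=0
for b in blobs(m,15):print(cv2.boundingRect(b))
for th in (1.55,1.65,1.75):
    c,s=np.cos(th),np.sin(th);f=lambda a,y,b:[-.071+a*c+b*s,y,.0825+b*c-a*s]
    print(th,proj(w,case2w(C,[f(-.034,0,-.041),f(-.034,.007,-.041),f(0,.013,-.045)])).tolist())
E
```

```text
shift cm [0.15 0.04 5.51] turn deg [-0.2 -0.1 -0.3]
[0.5185 0.1354 0.1296]
(243, 155, 31, 55)
(136, 145, 42, 38)
(171, 275, 15, 15)
(329, 275, 14, 15)
(238, 145, 41, 3)
1.55 [[257.3645287300721, 209.09380011146496], [248.21964427808135, 209.12388392209633], [242.6544383682603, 200.6608230066946]]
1.65 [[257.3236373928581, 206.27681894977292], [247.99221075001228, 206.30803138835734], [242.3937115188163, 201.9954449622115]]
1.75 [[257.2804773852459, 202.6986327426351], [247.7657981336279, 202.7311338082969], [242.11745186803608, 202.85508626878502]]
```

Emit:
apply_moves:
  deltas:
    - [[0.1,0,1.5],[0,0,0]]
    - [[0.1,0,3],[0,0,0]]
    - [[0.1,0,4.5],[0,0,0]]
    - [[0.1,0,5.4],[0,0,0]]
    - [[0.1,0,5.4],[0,0,0]]
    - [[0.1,0,5.4],[0,0,0]]

```text
t: 40.17
position: [0.5171, 0.1368, 0.0775]
eef_rot: [-3.14, -0.001, 1.716]
contact_force: [-0.0, 0.2, 1.0]
opening: 0.0378
gripper_force: 0.0
```

Emit:
apply_moves:
  deltas:
    - [[0,0,0],[0,0,0]]
    - [[0,0,0],[0,0,0]]
    - [[0,0,0],[0,0,0]]
    - [[0,0,0],[0,0,0]]
    - [[0,0,0],[0,0,0]]
    - [[0,0,0],[0,0,0]]
  fingers: 0
  grip_force: 20

```text
t: 40.67
position: [0.5189, 0.137, 0.0779]
eef_rot: [3.14, -0.002, 1.716]
contact_force: [6.5, 1.6, 0.0]
opening: 0.0131
gripper_force: 20.0
```

Emit:
apply_moves:
  deltas:
    - [[-0.44,0,0.61],[0,0,0]]
    - [[-0.68,0,1.05],[0,0,0]]
    - [[-1.02,0,2.0],[0,0,0]]
    - [[-1.16,0,2.99],[0,0,0]]
    - [[-1.1,0,3.99],[0,0,0]]
    - [[-0.85,0,4.96],[0,0,0]]
    - [[-0.41,0,5.86],[0,0,0]]
    - [[0.2,0,6.66],[0,0,0]]
    - [[0.9,0,7.3],[0,0,0]]
    - [[0.9,0,7.3],[0,0,0]]

```text
t: 41.5
position: [0.5173, 0.1463, 0.0035]
eef_rot: [3.14, -0.001, 1.716]
contact_force: [11.3, -1.5, -3.6]
opening: 0.0137
gripper_force: 20.0
```

Emit:
apply_moves:
  deltas:
    - [[0.3,0,0.1],[0,0,0]]
    - [[0.5,0,0.1],[0,0,0]]
    - [[0.5,0,0.1],[0,0,0]]

```text
t: 41.75
position: [0.5169, 0.1495, 0.0029]
eef_rot: [3.141, 0.001, 1.716]
contact_force: [12.5, -7.4, -4.5]
opening: 0.0134
gripper_force: 20.0
```

```bash
python3 - <<'E'
from h import *
s=env.state();tip=cur()[0]+[0,0,.032];print(intool(tip),s['opening'],s["contact_force"])
E
```

```text
[-0.0954 -0.0002  0.0349] 0.013405699017266237 [12.4753 -7.4259 -4.4708]
```

Emit:
apply_moves:
  deltas:
    - [[0,0,0],[0,0,0]]
    - [[0,0,0],[0,0,0]]
    - [[0,0,0],[0,0,0]]
    - [[-1.5,0,0.5],[0,0,0]]
    - [[-3,0,0.5],[0,0,0]]
    - [[-4,0,0.5],[0,0,0]]
    - [[-4,0,0.5],[0,0,0]]
  fingers: 0.4

```text
t: 42.33
position: [0.5211, 0.1097, -0.0021]
eef_rot: [-3.139, -0.001, 1.714]
contact_force: [-0.3, -0.2, -0.6]
opening: 0.0376
gripper_force: 0.0
```

Emit:
apply_moves:
  deltas:
    - [[0,0,0],[0,0,0]]
    - [[0,0,0],[0,0,0]]
    - [[0,0,0],[0,0,0]]
    - [[0,0,0],[0,0,0]]
    - [[0,0,0],[0,0,0]]
    - [[0.5,0,0],[0,0,0]]
    - [[1,0,0],[0,0,0]]
    - [[1.5,0,0],[0,0,0]]
    - [[1.7,0,0],[0,0,0]]
    - [[1.7,0,0],[0,0,0]]
  fingers: 0

```text
t: 43.17
position: [0.5186, 0.1285, -0.0019]
eef_rot: [-3.14, -0.001, 1.716]
contact_force: [-0.3, -0.2, 0.2]
opening: 0.0004
gripper_force: 0.0
```

Emit:
apply_moves:
  deltas:
    - [[0.2,0,0],[0,0,0]]
    - [[0.4,0,0],[0,0,0]]
    - [[0.4,0,0],[0,0,0]]

```text
t: 43.42
position: [0.5183, 0.1309, -0.002]
eef_rot: [-3.14, 0.0, 1.716]
contact_force: [1.9, -7.9, -0.0]
opening: 0.0006
gripper_force: 4.1
```

```bash
python3 - <<'E'
from h import *
s=env.state();tip=cur()[0]+[0,0,.032];print(intool(tip),s['opening'],s["contact_force"])
E
```

```text
[-0.114   0.0012  0.03  ] 0.0006146646625683728 [ 1.9027 -7.8689 -0.038 ]
```

Emit:
apply_moves:
  deltas:
    - [[0.2,0,0],[0,0,0]]
    - [[0.3,0,0],[0,0,0]]
    - [[0.3,0,0],[0,0,0]]

```text
t: 43.67
position: [0.518, 0.1315, -0.0022]
eef_rot: [-3.139, 0.003, 1.715]
contact_force: [3.8, -26.2, -2.7]
opening: 0.0005
gripper_force: 13.0
```

Emit:
apply_moves:
  deltas:
    - [[0.1,0,0],[0,0,0]]
    - [[0.2,0,0],[0,0,0]]
    - [[0.2,0,0],[0,0,0]]

```text
t: 43.92
position: [0.5179, 0.132, -0.0024]
eef_rot: [-3.139, 0.005, 1.715]
contact_force: [7.1, -36.2, -3.3]
opening: 0.0002
gripper_force: 18.9
```

Firm stop, so the hasp is fully down. I'll back off, clear the view and check everything.

Emit:
apply_moves:
  deltas:
    - [[-1.5,0,0],[0,0,0]]
    - [[-4,0,0],[0,0,0]]
    - [[-4,0,-4],[0,0,0]]
    - [[-4,0,-8],[0,0,0]]
    - [[-4,0,-12],[0,0,0]]
    - [[-4,0,-16],[0,0,0]]
    - [[-4,-4,-16],[0,0,0]]
    - [[-4,-8,-16],[0,0,0]]
    - [[-4,-12,-16],[0,0,0]]
    - [[-4,-12,-16],[0,0,0]]

```text
t: 44.75
position: [0.3993, 0.0791, 0.1578]
eef_rot: [-3.138, -0.001, 1.716]
contact_force: [0.1, -1.0, 0.4]
opening: 0.0004
gripper_force: 0.0
```

```bash
python3 - <<'E'
from h import *
t=img("top");s=img("scene")
a=cv2.resize(t["bgr"][110:310,90:450],(800,444));b=cv2.resize(s["bgr"],(800,600))
cv2.imwrite("pics/fin.png",np.hstack([cv2.resize(t["bgr"][100:310,90:450],(470,274)),cv2.resize(s["bgr"][60:334,110:440],(330,274))])) 
print(cur()[0],env.state()["contact_force"])
E
```

```text
[0.4045 0.0797 0.159 ] [-0.1707 -0.0189  0.5239]
```

View pics/fin.png

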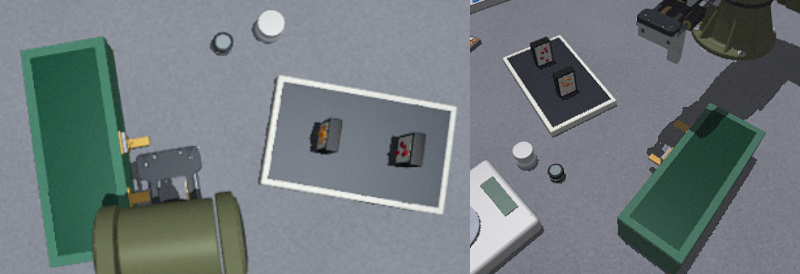

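Both boxes are standing on the plinth at (326,135) and (407,150). The lid is shut, the hasp is down at (135,142), and the loupe and jar haven't moved. Handing in.

```bash
python3 -c "
from plant import env
print(env.hand_in())"
```

```text
the job is handed in; nothing more can be done
None
```

I handed the job in with both boxes found in the case (red and amber; no blue) standing upright on the plinth, the lid shut, the hasp fully down over its catch, and the loupe and jar unmoved.

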